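# Hook a bin into a slat panel and snap it home

## Task

Hang the empty bin on the slat panel, to the right of the full bin and level with it: tip its front up to work the lip of its hook plate into the panel's upper groove, swing it down, and press it home until the catch at the foot of the plate snaps in behind the slat. Ease it in by feel without forcing it, do not knock the full bin, the bottle or the timer, and leave the bin hanging there.

Things in the scene. Friction and masses are not known exactly. Their poses are not given: they have to be found in the camera images.
- bin_mid (a point): Middle (along, across and up) of the box of the empty white bin: 52 mm wide (y), 65 mm high, 130 g, open top, low sloped front. x points from its front to its hook plate, z up. Front 50 mm towards -x, back wall 41 mm towards +x, bottom 32.5 mm below. Side walls 2.5 mm thick, full height from 24 mm before this point to the back, falling to 36 mm high in front. Starts upright on the work surface.
- hook_plate (a point): Centre of the rear face of the aluminium hook plate behind the bin, 46 mm wide, 60 mm high, 3 mm thick: 50 mm behind bin_mid, 3 mm above it; axes as bin_mid. Two rubber bushes 22 mm above bin_mid hold it 6 mm off the back wall: there it gives way against the bin about an axis along y, by some 0.25 rad per N m (at most 0.15 rad), and springs back.
- bin_lip (a point): Top of the upturned lip of the hook plate, 57.5 mm behind bin_mid and 49 mm above it. Below it a tongue 3.5 mm thick runs back from the plate (underside 29.5 mm above bin_mid, 62 mm above the bin's bottom); the lip stands up from the tongue's end, 3 mm thick, its faces 56 and 59 mm behind bin_mid, its top 19.5 mm above the tongue's underside. Both are 44 mm wide.
- clip_tooth (a point): Top of the tooth of the black spring catch, 18 mm wide, at the foot of the hook plate: 55 mm behind bin_mid, 15.7 mm below it. Ramped behind, steep in front. Pushed down it gives up to 5.5 mm (3 N to start, 1.6 N per mm) and comes back up. Snapping it in takes about 10 N at the tooth, a turning moment of about 0.5 N m on the bin, whose box may have to turn some 5 degrees past level.
- groove (a point): Centre of the free length of the panel's upper groove, in the plane of the slats' front faces; axes as panel. The groove is 15 mm high, from z = 170 to 185 mm. The lip goes in with the front of the bin tipped up 30 to 40 degrees; home, the tongue rests on the groove's lower edge, the lip stands up behind the top slat and the plate lies on the slats' faces.
- slat_edge (a point): Lower front edge of the slat under the upper groove (z = 122 mm), below groove; axes as panel. Another 15 mm groove lies under it. When the bin is home the tooth of its catch stands 3 mm up behind this slat.
- panel: Free-standing slat panel, 228 mm wide, 218 mm high, fixed; black end caps and feet, four bright aluminium slats 4 mm thick, three dark grooves; behind them a hollow 14 mm deep that reaches 12 mm above and below each groove. Origin on the work surface, midway across, in the plane of the slats' front faces; x points into the panel, y left, z up. Feet: 61 mm out in front at y = +-85 mm, 12 mm high.
- full_bin: A like bin, fixed in its place on the left half of the same groove, holding small tubes and a dropper whose tip stands 225 mm above the work surface. Origin: under the middle of its box, axes as bin_mid's; 52 mm wide, from 50 mm before to 59 mm behind the origin.
- bottle: Loose bottle with a blue cap, 58 mm across, 105 mm tall, standing right of the work. Origin under its middle.
- timer: Loose white timer, 62 x 62 x 20 mm, lying in front of the panel. Origin under its middle.
There are look-alikes about, which are no part of the job. What is shaped like the part that bears bin_mid but red is not meant.

How it is judged:
By the outcome, as a careful person would: the job done as asked, in the order asked, and still so for the second after the job is handed in, with the robot touching nothing.
It also fails if it takes over 56 s, if anything falls off the work surface, if the arm or the gripper's body presses on something with over 40 N, if the wrist force passes 120 N, or if a joint passes its speed limit or range.

## Robot

A 6-joint arm with a two-finger parallel gripper is mounted at the origin on a cart in front of the work surface, level with it; the furniture and walls round the work are solid. World frame = base frame: x ahead of the robot, y to its left, z up, the work surface at z = 0. Lengths are in mm, angles in rad, forces in N, time in s.
With the tool pointing down it reaches from about 300 to 775 mm from the base axis. Payload 14.6 kg.
Tool frame: the origin (TCP) lies between the finger pads; the fingertips stand 22 mm ahead of it and the grasp point (between the pads) lies 3 mm ahead of it (manip.tcp_to_tips is the distance from the TCP to the fingertips, in mm); y points along the fingers, z is the direction in which the jaws open and shut, and the axes are right-handed (so a half turn about y gives the same grasp; the last joint's range is limited). The gripper opens to 94 mm and grips with 3 to 60 N. Pads are 16 mm wide; open, the fingers measure 119 mm over their backs; the gripper's body (75 mm by 177 mm) begins 78 mm behind the grasp point.
Start: joints at [-1.398, 0.3, 1.521, -0, 1.321, -0.067], TCP at [130.623, -534.254, 227.446] pointing down, gripper open.
Joint ranges: [-3.03, 3.03], [-0.79, 2.21], [0.23, 2.52], [-1.04, 4.18], [0, 3.07], [-2.55, 2.55]. Speed limits (rad/s): [2.22, 2.22, 2.57, 3.14, 3.14, 3.14].

## Interface

Orientations are given as [roll, pitch, yaw] about the fixed x, y, z axes, in that order (R = Rz(yaw) Ry(pitch) Rx(roll)).
In Python, from cell import manip gives the robot as it stands.
- The arm moves only by the shell command python3 -m jog 'ROWS' [OPENING] [FORCE]. ROWS is JSON, one flat list of numbers, 6 for each row, row after row: the shift along the tool's x, y, z in mm, then the turn, a rotation vector about the tool's x, y, z in degrees. A call has 1 to 10 rows; each row is the pose to reach, as a shift and turn from the pose commanded when the call began, along the tool's axes at that moment; what a row does not reach only later rows make up. A row lasts 1/12 s, in which the tool goes at most 41.7 mm and 7.16 degrees, less where a joint would pass 70% of its speed; a pose out of reach is approached as far as the arm can. A call with a gripper value outside its range is refused whole. OPENING is the finger opening in mm, from 0 to 94, set as the call begins (- or left out, the last holds). The fingers move at their own pace and stop on an object; FORCE is the grip in N (left out, the last holds). Time passes only in rows, so rows that repeat a pose let the fingers close. It gives the time, the measured TCP pose, the force and the opening at its end, in the units of the state.
- manip.read_state(): the state, without advancing time (a new reading comes with each control period).
- manip.camera(name): name is "side" or "top"; returns a dict with "img" (420x560x3 uint8, red, green, blue), "intrinsics" (3x3 intrinsics, pixels), "origin" and "orientation" of the camera in the world. Camera axes: x right, y down, z forward; pixel columns grow to the right and rows downward; lengths in mm; the calibration is good to about 2 mm. A picture is of the moment at which its call begins. There is no depth.
- manip.sign_off(): hands the job in, once; it reports no verdict.
Trained networks look in a picture, given as the dict that the camera call returned (one of the last four; its "shot" number tells which), for a name from the list of things; names that differ only in an ending like _2 or _b are one class to them, and where a whole thing is asked for, a point or a joint stands for the part that bears it (a point fixed in the world has none). Each returns a list of dicts, best first, with "score" (0 to 1); they miss things now and then, are a little off and sometimes report something else, mostly with a low value. They report only what shows in the picture. A call takes as long as a camera call. They do not tell look-alikes from the thing itself.
- manip.masks_of(thing, picture): "pixels" (420x560 bool, what is visible of it) and "xy" ([column, row] in pixels, amid what is visible of it).
- manip.tip_of(thing, picture): "xy" ([column, row] in pixels: a listed point, or the origin of a listed thing).
The state is a dict: "clock": time; "joints": joint angles; "qd": joint speeds; "effort": joint torques, N m; "eef_pos": TCP position; "eef_rot": TCP orientation; "wrist_force": force on the tool from outside, world axes, zero at the start; "moment": the same for the moment, N m; "finger_gap": finger opening in mm.
Only numpy, scipy, OpenCV 4.12 (cv2) and the standard library are available. Lean on these libraries where they do the work, as an engineer would, in place of code of your own. Each camera call takes 0.05 s, during which the arm holds its last target.

## Working session

There is one attempt and no reset: what is moved stays moved. The work goes in short steps, Python scripts to look and compute and a shell command to move; the robot and the scene stay as the last step left them, time stands still between calls to the robot, and variables do not carry over. Pictures are saved under pics/ and viewed, and the job is handed in when it is done.

```bash
ls; mkdir -p pics
python3 - <<'E'
from cell import manip
import cv2
s=manip.read_state()
for k,v in s.items(): print(k,v)
for n in("side","top"):
    p=manip.camera(n); cv2.imwrite(f"pics/{n}0.png",p["img"][:,:,::-1]); print(n,p["intrinsics"],p["origin"],p["orientation"])
    for t in["bin_mid","hook_plate","bin_lip","clip_tooth","groove","slat_edge","panel","full_bin","bottle","timer"]:
        r=manip.tip_of(t,p); print(t,[(list(map(lambda v:round(float(v),1),a["xy"])),round(float(a["score"]),2)) for a in r[:3]])
E
```

```text
pics
clock 0.0
joints [-1.39759489e+00  3.00506976e-01  1.52156951e+00 -1.06776747e-06
  1.32074117e+00 -6.65970620e-02]
qd [ 0.00041761 -0.0012475  -0.00092495 -0.00119651  0.00048796 -0.00028072]
effort [ 6.48979003e-04 -5.31810272e+01 -3.52744639e+01  7.08483020e-02
  2.43745081e-02 -1.17945287e-04]
eef_pos [ 130.58526623 -534.02256513  226.87154472]
eef_rot [-1.57201868e+00  8.04892212e-05 -2.90179394e+00]
wrist_force [-0.07187138  0.12168526  0.52051814]
moment [ 0.01150544 -0.01126912  0.02717774]
finger_gap 93.93881017775475
side [[399.06240648   0.         280.70746107]
 [  0.         399.06240648 211.06503681]
 [  0.           0.           1.        ]] [396.12185316 526.22096418 632.4207138 ] [-2.21051644  0.01948681 -2.93933126]
bin_mid [([289.0, 323.3], 0.89), ([308.8, 267.2], 0.7)]
hook_plate [([288.0, 268.0], 0.74), ([263.4, 312.6], 0.59)]
bin_lip [([281.9, 254.5], 0.52)]
clip_tooth [([283.6, 275.9], 0.57)]
groove [([256.2, 146.2], 0.88)]
slat_edge [([256.9, 164.7], 0.92)]
panel [([250.6, 214.5], 0.88)]
full_bin [([250.0, 198.0], 0.64)]
bottle [([339.9, 203.8], 0.84)]
timer [([335.7, 237.4], 0.81)]
top [[399.31845437   0.         280.02702507]
 [  0.         399.31845437 208.37386032]
 [  0.           0.           1.        ]] [ 374.19829355 -151.42024422 1089.09627155] [-2.9835713  -0.01533091 -1.54166149]
bin_mid [([246.8, 236.2], 0.86), ([190.5, 228.5], 0.69)]
hook_plate [([238.8, 219.3], 0.53)]
bin_lip [([236.3, 213.9], 0.72), ([194.6, 204.8], 0.71), ([300.4, 253.1], 0.7)]
clip_tooth []
groove [([349.4, 162.6], 0.89)]
slat_edge [([196.4, 205.3], 0.71), ([350.3, 166.3], 0.64)]
panel [([324.1, 171.4], 0.64)]
full_bin [([295.5, 175.6], 0.71)]
bottle [([352.1, 252.0], 0.67)]
timer [([301.8, 252.3], 0.92)]
```

View pics/side0.png

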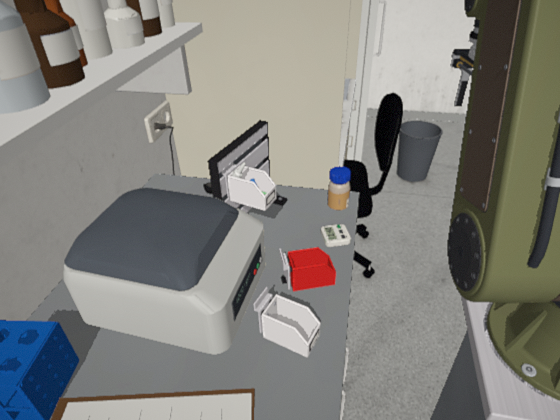

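View pics/top0.png

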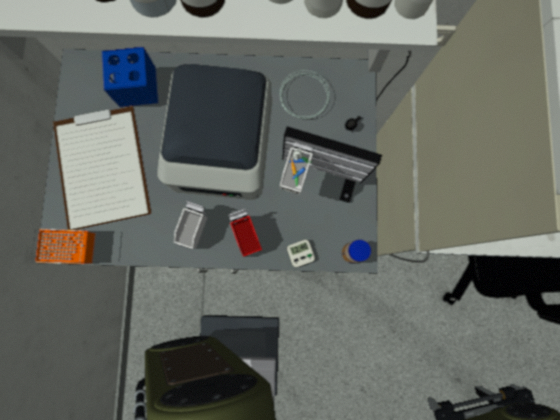

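```bash
cat > h.py <<'E'
from cell import manip
import numpy as np, cv2
from scipy.spatial.transform import Rotation as R
def rot(e): return R.from_euler('xyz',e).as_matrix()
def ray(p,xy):
    K=np.array(p["intrinsics"]); d=np.linalg.inv(K)@np.array([xy[0],xy[1],1.]); d=rot(p["orientation"])@d
    return np.array(p["origin"]),d/np.linalg.norm(d)
def onz(p,xy,z):
    o,d=ray(p,xy); return o+d*(z-o[2])/d[2]
def tri(p1,x1,p2,x2):
    o1,d1=ray(p1,x1);o2,d2=ray(p2,x2)
    A=np.array([d1,-d2]).T; t=np.linalg.lstsq(A,o2-o1,rcond=None)[0]
    a=o1+d1*t[0];b=o2+d2*t[1]; return (a+b)/2,np.linalg.norm(a-b)
def proj(p,X):
    K=np.array(p["intrinsics"]); c=rot(p["orientation"]).T@(np.array(X,float)-np.array(p["origin"])); u=K@c; return u[:2]/u[2]
def zoom(p,name,c,w,h,f):
    x0,y0=int(c[0]-w/2),int(c[1]-h/2); x0=max(x0,0);y0=max(y0,0)
    im=p["img"][y0:y0+h,x0:x0+w,::-1]; cv2.imwrite(name,cv2.resize(im,None,fx=f,fy=f,interpolation=cv2.INTER_CUBIC)); print(name,"origin",x0,y0,"f",f)
E
python3 - <<'E'
from h import *
np.set_printoptions(precision=1,suppress=True)
s=manip.camera("side");t=manip.camera("top")
P=dict(bin_mid=((289,323.3),(190.5,228.5)),groove=((256.2,146.2),(349.4,162.6)),slat=((256.9,164.7),(350.3,166.3)),full=((250,198),(295.5,175.6)),panel=((250.6,214.5),(324.1,171.4)),bottle=((339.9,203.8),(352.1,252)),timer=((335.7,237.4),(301.8,252.3)))
for k,(a,b) in P.items(): print(k,*tri(s,a,t,b),onz(t,b,0),onz(s,a,0))
zoom(t,"pics/t1.png",(330,175),120,90,6)
zoom(t,"pics/t2.png",(200,225),120,90,6)
zoom(s,"pics/s1.png",(250,175),120,100,6)
zoom(s,"pics/s2.png",(290,315),120,90,6)
E
```

```text
bin_mid [483.5  72.9  32.9] 4.063181329375818 [484.8  79.7   0. ] [490.5  47.9   0. ]
groove [ 637.5 -321.6  176.9] 5.685100805546331 [ 685.1 -354.9    0. ] [ 735.5 -652.     0. ]
slat [ 643.9 -335.2  116.8] 3.241359509412608 [ 674.4 -357.5    0. ] [ 702.1 -530.8    0. ]
full [ 621.5 -197.7  108.4] 11.331067173726186 [ 642.4 -203.7    0. ] [ 675.4 -348.8    0. ]
panel [ 658.  -284.7   -7.3] 2.0719571771110106 [ 657.2 -283.7    0. ] [ 654.  -275.3    0. ]
bottle [ 430.8 -362.3    1.7] 6.479172412908995 [ 434.2 -362.7    0. ] [ 427.7 -364.4    0. ]
timer [ 427.7 -225.9   -2.8] 3.3958987288876687 [ 429.3 -225.7    0. ] [ 425.9 -222.5    0. ]
pics/t1.png origin 270 130 f 6
pics/t2.png origin 140 180 f 6
pics/s1.png origin 190 125 f 6
pics/s2.png origin 230 270 f 6
```

View pics/t1.png

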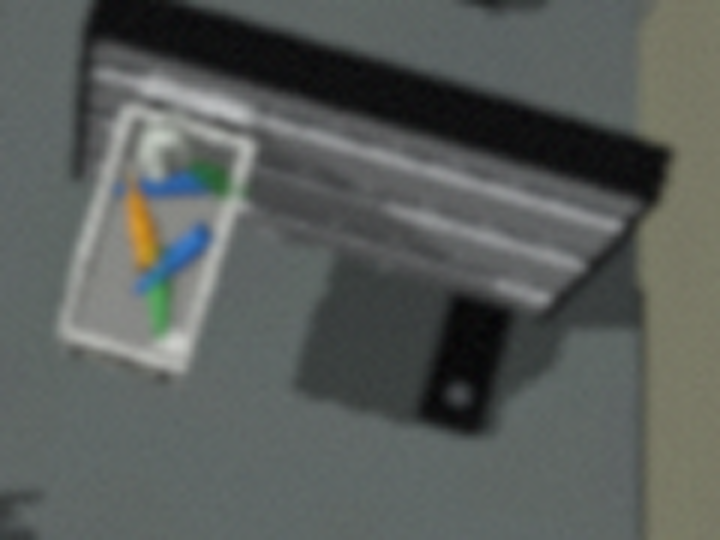

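View pics/t2.png

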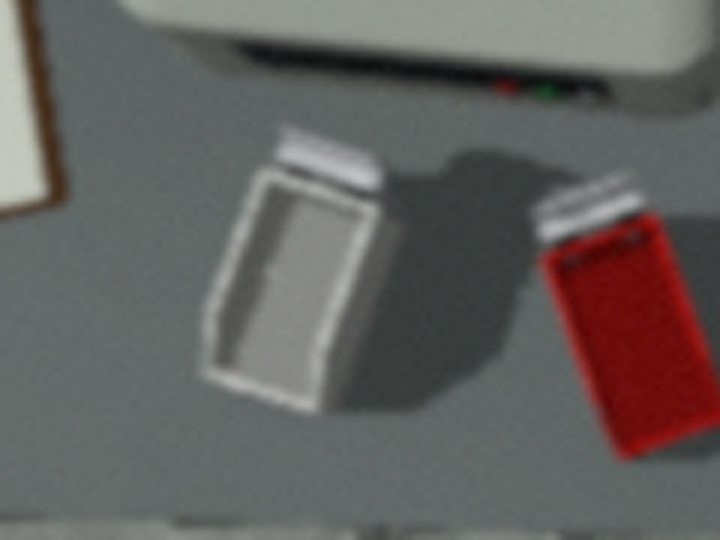

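View pics/s1.png

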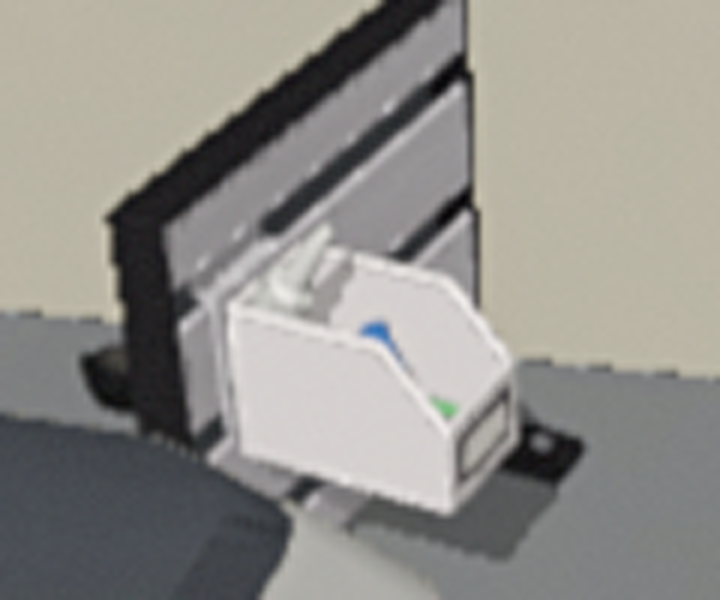

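View pics/s2.png

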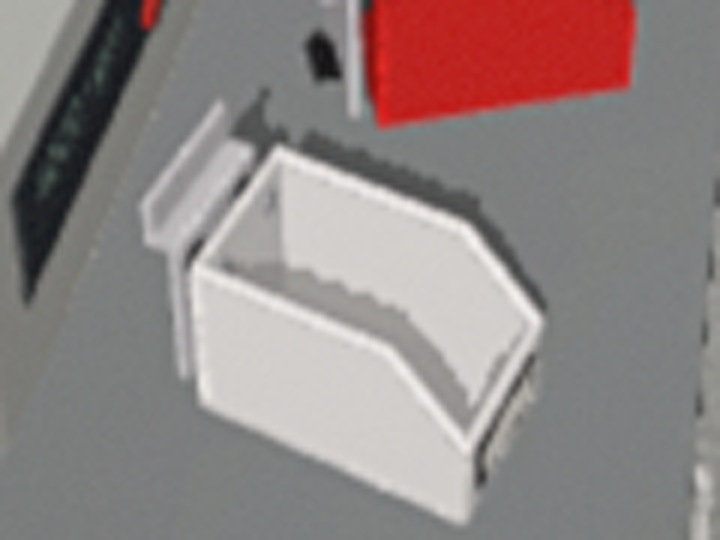

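```bash
cat >> h.py <<'E'
from scipy.optimize import least_squares
C=dict(bl=(41,26,32.5),br=(41,-26,32.5),fl=(-50,26,3.5),fr=(-50,-26,3.5),sl=(-24,26,32.5),sr=(-24,-26,32.5),flb=(-50,26,-32.5),frb=(-50,-26,-32.5),blb=(41,26,-32.5),ll=(57.5,22,49),lr=(57.5,-22,49))
def fit(obs,x0,z=None):
    # obs list of (pic,orig,f,{name:(u,v)}) ; x0=[x,y,(z),yaw]
    def f(q,full=False):
        x,y,zz,w=q if z is None else (q[0],q[1],z,q[2])
        out=[];M=rot([0,0,w])
        for p,o,fa,d in obs:
            for k,uv in d.items():
                px=(np.array(uv)+.5)/fa-.5+np.array(o)
                out.append(proj(p,M@np.array(C[k])+[x,y,zz])-px)
        return np.array(out) if full else np.ravel(out)
    r=least_squares(f,x0,loss='soft_l1'); return r.x,f(r.x,True)
E
python3 - <<'E'
from h import *
np.set_printoptions(precision=2,suppress=True)
s=manip.camera("side");t=manip.camera("top")
A=dict(bl=(262,168),br=(382,205),fl=(205,375),fr=(318,410))
B=dict(bl=(193,265),br=(280,148),sl=(392,345),sr=(465,222),fl=(470,440),fr=(543,320),flb=(468,523),blb=(205,405))
for o in ([(t,(140,180),6,A),(s,(230,270),6,B)],[(t,(140,180),6,A)],[(s,(230,270),6,B)]):
  q,r=fit(o,[483,73,-.2],32.5); print(q,np.degrees(q[-1]));
print(r)
A=dict(bl=(128,105),br=(257,148),fl=(60,338),fr=(185,372))
B=dict(bl=(233,308),br=(335,250),sl=(380,345),sr=(450,275),fl=(447,435),fr=(513,360),flb=(447,512),blb=(243,452))
for o in ([(t,(270,130),6,A),(s,(190,125),6,B)],[(t,(270,130),6,A)],[(s,(190,125),6,B)]):
  q,r=fit(o,[621,-200,-.2],140.5); print(q,np.degrees(q[-1]));
print(r)
q,r=fit([(t,(270,130),6,A),(s,(190,125),6,B)],[621,-200,140,-.2]); print(q)
E
```

```text
[485.16  73.17  -0.29] -16.537323380482853
[485.26  73.92  -0.29] -16.47424761705392
[485.16  72.88  -0.29] -16.542173227787274
[[ 0.04  0.16]
 [-0.37 -0.29]
 [-0.27  0.82]
 [ 0.47 -0.04]
 [ 0.19  1.27]
 [ 0.13 -0.7 ]
 [ 0.09 -0.37]
 [-0.29 -0.62]]
[ 623.11 -197.85   -0.28] -16.24527400642115
[ 621.91 -197.61   -0.27] -15.579441790530165
[ 623.72 -198.51   -0.29] -16.68218266022068
[[-0.74 -0.52]
 [-4.89 -1.51]
 [-0.06  0.43]
 [ 0.45  0.84]
 [-0.12 -0.31]
 [ 0.51  0.44]
 [ 0.6   0.27]
 [ 0.39 -0.34]]
[ 623.03 -197.67  140.8    -0.28]
```

```bash
cat >> h.py <<'E'
W0=np.radians(-16.3)
FB=np.array([623.1,-197.8,0])
def onpanel(p,xy,w=W0,off=0):
    n=np.array([np.cos(w),np.sin(w),0]); o,d=ray(p,xy)
    P0=FB+(50+off)*n; X=o+d*((P0-o)@n)/(d@n); ya=np.array([-np.sin(w),np.cos(w),0]); return np.array([(X-FB)@ya,X[2]])
E
python3 - <<'E'
from h import *
np.set_printoptions(precision=1,suppress=True)
s=manip.camera("side");t=manip.camera("top")
for n,uv in dict(slatL=(95,75),slatR=(625,225),topcorR=(640,205),blackRtop=(668,150),blackfrontR=(640,205),botR=(545,308),mid2L=(390,205),mid2R=(580,265),footR=(510,300),footL=(450,290)).items():
    print('t',n,onpanel(t,(np.array(uv)+.5)/6-.5+[270,130]))
for n,uv in dict(grTR=(466,65),grBR=(466,85),gr2T=(470,205),gr2B=(476,222),topR=(468,0),capL=(163,220),capLout=(108,220),grL=(180,300)).items():
    print('s',n,onpanel(s,(np.array(uv)+.5)/6-.5+[190,125]))
for k,a in dict(groove=((256.2,146.2),(349.4,162.6)),slat=((256.9,164.7),(350.3,166.3)),panel=((250.6,214.5),(324.1,171.4))).items():print(k,onpanel(s,a[0]),onpanel(t,a[1]))
zoom(s,"pics/s3.png",(245,165),80,60,10)
zoom(t,"pics/t3.png",(330,165),100,75,8)
E
```

```text
t slatL [ 44.1 166. ]
t slatR [-172.  187.]
t topcorR [-170.8  214.7]
t blackRtop [-164.   279.2]
t blackfrontR [-170.8  214.7]
t botR [-171.7   43.1]
t mid2L [-86.9 119.7]
t mid2R [-169.7  120. ]
t footR [-156.3   38.3]
t footL [-130.6   24.1]
s grTR [-167.2  183.1]
s grBR [-166.5  174.2]
s gr2T [-165.5  116.8]
s gr2B [-170.  106.]
s topR [-171.2  211. ]
s capL [ 46.5 217.4]
s capLout [ 75.7 232.3]
s grL [ 42.8 182.6]
groove [-111.9  178.6] [-117.1  164.1]
slat [-109.8  127.8] [-124.4  138.7]
panel [-63.7   1.8] [-71.8  24.1]
pics/s3.png origin 205 135 f 10
pics/t3.png origin 280 127 f 8
```

View pics/s3.png

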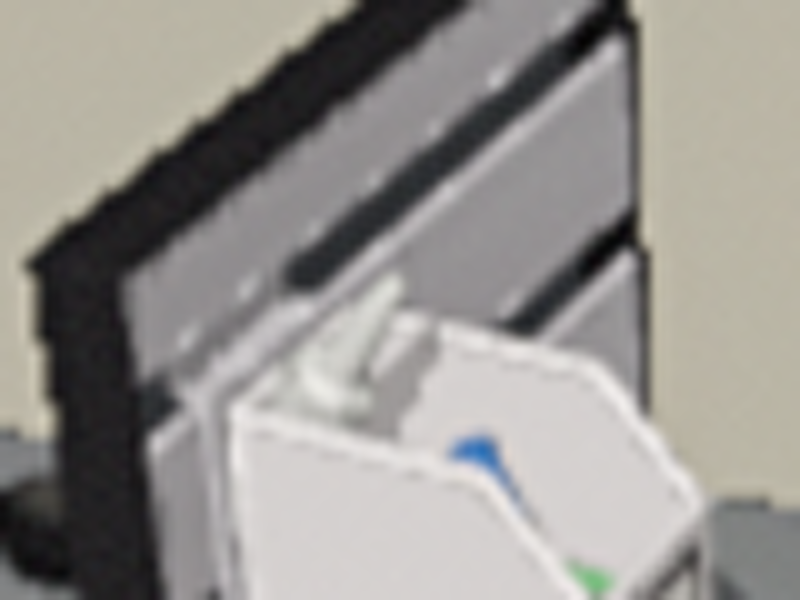

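View pics/t3.png

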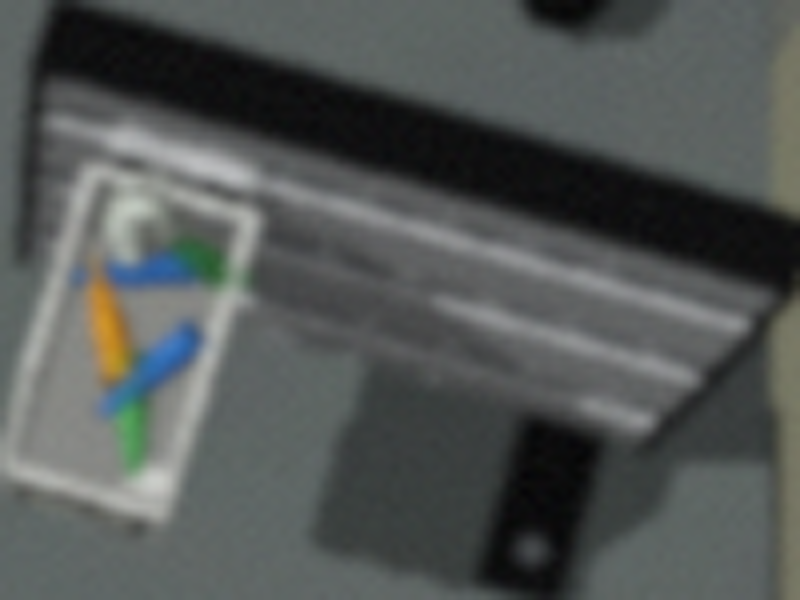

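Run:
```python
from h import *
np.set_printoptions(precision=2,suppress=True)
s=manip.camera("side");t=manip.camera("top")
# intensity profile along columns in the top image to find bright lines subpixel
g=cv2.cvtColor(t["img"],cv2.COLOR_RGB2GRAY).astype(float)
for u in (288,320,326,332,338,344,350,356,362,368,372):
    print(u,[int(v) for v in g[136:184,u]])
g=cv2.cvtColor(s["img"],cv2.COLOR_RGB2GRAY).astype(float)
print()
for u in (240,245,250,255,260,264):
    print(u,[int(v) for v in g[120:176,u]])
```

```text
288 [40, 64, 86, 90, 86, 109, 137, 123, 102, 94, 93, 94, 89, 98, 123, 131, 128, 131, 142, 149, 156, 158, 159, 155, 146, 134, 129, 127, 125, 122, 126, 126, 134, 132, 133, 137, 134, 134, 136, 135, 135, 136, 135, 134, 137, 135, 136, 136]
320 [49, 24, 16, 17, 14, 18, 18, 16, 17, 29, 55, 83, 90, 85, 95, 122, 135, 114, 98, 89, 86, 78, 81, 86, 93, 84, 76, 73, 72, 67, 77, 93, 86, 77, 87, 93, 100, 100, 99, 99, 101, 98, 97, 98, 99, 98, 93, 95]
326 [94, 73, 43, 21, 19, 17, 11, 15, 15, 17, 17, 30, 56, 84, 96, 100, 112, 138, 138, 113, 98, 94, 89, 79, 73, 79, 88, 81, 76, 75, 81, 80, 83, 90, 84, 80, 73, 71, 67, 62, 62, 62, 61, 62, 61, 61, 63, 64]
332 [98, 93, 87, 68, 35, 16, 16, 14, 15, 17, 13, 18, 19, 39, 68, 88, 94, 93, 118, 146, 133, 106, 97, 98, 98, 92, 84, 93, 90, 80, 77, 76, 74, 74, 80, 87, 80, 77, 72, 65, 62, 61, 62, 62, 60, 61, 61, 60]
338 [97, 98, 94, 94, 86, 59, 33, 16, 12, 15, 17, 14, 17, 17, 23, 40, 70, 90, 91, 91, 117, 141, 127, 100, 99, 97, 94, 88, 105, 129, 126, 97, 82, 76, 74, 76, 85, 91, 84, 73, 67, 62, 61, 59, 62, 60, 61, 61]
344 [96, 96, 95, 95, 96, 93, 80, 54, 24, 14, 16, 18, 16
[... 2099 characters left out ...]
, 119, 56, 47, 48, 80, 155, 183, 165, 150, 146, 146, 148, 150, 148, 148, 148, 147, 146, 145, 146, 143, 149, 163, 146, 80, 147, 214, 217, 199, 208, 209, 210, 209]
260 [65, 22, 25, 29, 31, 32, 26, 35, 106, 148, 154, 152, 151, 148, 148, 148, 152, 157, 136, 73, 51, 49, 52, 99, 159, 176, 156, 146, 148, 148, 148, 148, 149, 149, 147, 149, 147, 147, 148, 147, 149, 136, 95, 58, 46, 57, 100, 160, 173, 169, 212, 224, 201, 210, 210, 209]
264 [157, 48, 22, 26, 51, 111, 149, 154, 150, 150, 150, 148, 150, 150, 136, 94, 43, 11, 13, 53, 122, 170, 172, 152, 146, 148, 149, 147, 149, 150, 148, 149, 148, 147, 147, 146, 148, 137, 95, 43, 15, 17, 74, 156, 181, 158, 139, 143, 147, 146, 162, 213, 229, 211, 209, 207]
```

Run:
```python
from h import *
np.set_printoptions(precision=2,suppress=True)
s=manip.camera("side");t=manip.camera("top")
S185=[(250,146.85),(245,151.05),(240,155.1),(255,143.3),(260,138.7),(264,135)]
S170=[(245,158.8),(240,163),(250,154.9),(255,150.4),(260,146),(264,142.8)]
S122=[(264,158.2),(260,162.1)]
T1=[(288,142.1),(320,152),(326,153.5),(332,155.2),(338,157.1),(344,159),(350,160.9),(356,162.5),(362,164.3),(368,166.1)]
T2=[(344,167),(350,168.9),(356,171),(362,172.5)]
for w in (-13,-14.5,-16.3):
  print(w)
  for n,p,L in(('s185',s,S185),('s170',s,S170),('s122',s,S122),('T1',t,T1),('T2',t,T2)):
    print(n,np.array([onpanel(p,q,np.radians(w)) for q in L]).round(0).tolist())
```

```text
-13
s185 [[-96.0, 185.0], [-71.0, 186.0], [-47.0, 187.0], [-121.0, 182.0], [-148.0, 182.0], [-171.0, 182.0]]
s170 [[-68.0, 166.0], [-44.0, 168.0], [-93.0, 164.0], [-119.0, 164.0], [-146.0, 163.0], [-169.0, 161.0]]
s122 [[-164.0, 118.0], [-141.0, 119.0]]
T1 [[34.0, 178.0], [-45.0, 166.0], [-60.0, 166.0], [-75.0, 165.0], [-90.0, 162.0], [-106.0, 160.0], [-121.0, 157.0], [-136.0, 156.0], [-151.0, 154.0], [-167.0, 153.0]]
T2 [[-117.0, 96.0], [-133.0, 93.0], [-150.0, 88.0], [-166.0, 89.0]]
-14.5
s185 [[-90.0, 187.0], [-66.0, 187.0], [-44.0, 188.0], [-115.0, 185.0], [-140.0, 186.0], [-161.0, 186.0]]
s170 [[-64.0, 168.0], [-41.0, 169.0], [-87.0, 167.0], [-112.0, 167.0], [-138.0, 167.0], [-159.0, 166.0]]
s122 [[-155.0, 123.0], [-134.0, 123.0]]
T1 [[36.0, 175.0], [-44.0, 169.0], [-59.0, 171.0], [-73.0, 171.0], [-88.0, 169.0], [-104.0, 168.0], [-119.0, 166.0], [-133.0, 167.0], [-148.0, 167.0], [-163.0, 166.0]]
T2 [[-115.0, 106.0], [-131.0, 104.0], [-147.0, 101.0], [-163.0, 103.0]]
-16.3
s185 [[-84.0, 190.0], [-62.0, 189.0], [-40.0, 189.0], [-107.0, 189.0], [-131.0, 190.0], [-151.0, 191.0]]
s170 [[-59.0, 170.0], [-37.0, 170.0], [-82.0, 169.0], [-105.0, 170.0], [-130.0, 171.0], [-150.0, 171.0]]
s122 [[-146.0, 128.0], [-125.0, 127.0]]
T1 [[38.0, 172.0], [-42.0, 173.0], [-57.0, 176.0], [-71.0, 178.0], [-86.0, 178.0], [-101.0, 178.0], [-116.0, 178.0], [-130.0, 180.0], [-145.0, 180.0], [-159.0, 181.0]]
T2 [[-112.0, 118.0], [-128.0, 118.0], [-144.0, 116.0], [-159.0, 119.0]]
```

```bash
cat >> h.py <<'E'
import json,os
def cmd():
    if os.path.exists('cmd.json'):
        d=json.load(open('cmd.json')); return np.array(d['p']),np.array(d['R'])
    return np.array([130.623,-534.254,227.446]),rot([-np.pi/2,0,-2.9018])
def done(row):  # record last row typed
    p,M=cmd(); p2=p+M@np.array(row[:3],float); M2=M@R.from_rotvec(np.radians(row[3:])).as_matrix()
    json.dump(dict(p=p2.tolist(),R=M2.tolist()),open('cmd.json','w'))
def rel(p2,M2):
    p,M=cmd(); return np.round(np.r_[M.T@(p2-p),np.degrees(R.from_matrix(M.T@M2).as_rotvec())],2)
def tool(w,a): # bin yaw w deg, tool lean a deg -> tool rotation
    return rot([0,0,np.radians(w+180)])@rot([-np.pi/2,0,0])@rot([0,0,np.radians(a)])
def tcp_for(grasp,M): return np.array(grasp)-3*M[:,1]
def chk():
    s=manip.read_state();p,M=cmd();m=rot(s['eef_rot'])
    print('t',round(s['clock'],2),'pos err',(s['eef_pos']-p).round(2),'rot err deg',np.degrees(R.from_matrix(M.T@m).as_rotvec()).round(2),'F',np.round(s['wrist_force'],1),'M',np.round(s['moment'],2),'gap',round(s['finger_gap'],1),'q',np.round(s['joints'],2))
E
python3 - <<'E'
from h import *
chk()
M=tool(-16.5,25)
n=np.array([np.cos(np.radians(-16.5)),np.sin(np.radians(-16.5)),0])
g=np.array([485.2,73.2,40.5])
print('g',rel(tcp_for(g,M),M)); print('above',rel(tcp_for(g+[0,0,110],M),M))
E
```

```text
t 1.6 pos err [-0.   -0.01  0.  ] rot err deg [-0. -0. -0.] F [-0.7  0.3  0.1] M [ 0.01 -0.02 -0.  ] gap 94.3 q [-1.4   0.3   1.52 -0.    1.32 -0.07]
g [-487.61  184.23 -506.5     6.6    29.75   24.41]
above [-487.61   74.23 -506.5     6.6    29.75   24.41]
```

```bash
A='-487.6,74.2,-506.5,6.6,29.75,24.4'; python3 -m jog '[-487.6,74.2,-506.5,6.6,29.75,24.4,-487.6,74.2,-506.5,6.6,29.75,24.4,-487.6,74.2,-506.5,6.6,29.75,24.4,-487.6,74.2,-506.5,6.6,29.75,24.4,-487.6,74.2,-506.5,6.6,29.75,24.4,-487.6,74.2,-506.5,6.6,29.75,24.4,-487.6,74.2,-506.5,6.6,29.75,24.4,-487.6,74.2,-506.5,6.6,29.75,24.4,-487.6,74.2,-506.5,6.6,29.75,24.4,-487.6,74.2,-506.5,6.6,29.75,24.4]' 94
python3 - <<'E'
from h import *
s=manip.read_state(); print(s['eef_pos'],s['eef_rot'],s['qd'])
M0=rot([-np.pi/2,0,-2.9018]);T=np.array([130.623,-534.254,227.446])+M0@np.array([-487.6,74.2,-506.5]);MT=M0@R.from_rotvec(np.radians([6.6,29.75,24.4])).as_matrix()
m=rot(s['eef_rot']); print(np.round(np.r_[m.T@(T-s['eef_pos']),np.degrees(R.from_matrix(m.T@MT).as_rotvec())],1))
E
```

```text
clock: 2.43
eef_pos: [336.5, -179.6, 184.6]
eef_rot: [-1.57, 0.438, 2.853]
wrist_force: [0.7, -0.4, 0.3]
finger_gap: 94.4
[ 336.53352445 -179.59462     184.63339263] [-1.57018753  0.43776632  2.853313  ] [ 1.55936544 -0.02994457  0.13472778 -0.73215114 -0.47977052  1.90493579]
[-4.950e+01  5.770e+01 -2.847e+02 -0.000e+00 -0.000e+00 -1.000e-01]
```

```bash
python3 -m jog '[-49.5,57.7,-284.7,0,0,0,-49.5,57.7,-284.7,0,0,0,-49.5,57.7,-284.7,0,0,0,-49.5,57.7,-284.7,0,0,0,-49.5,57.7,-284.7,0,0,0,-49.5,57.7,-284.7,0,0,0,-49.5,57.7,-284.7,0,0,0,-49.5,57.7,-284.7,0,0,0,-49.5,57.7,-284.7,0,0,0,-49.5,57.7,-284.7,0,0,0]'
cat >> h.py <<'E'
def sync():
    s=manip.read_state(); json.dump(dict(p=list(s['eef_pos']),R=rot(s['eef_rot']).tolist()),open('cmd.json','w'))
E
python3 - <<'E'
from h import *
s=manip.camera("side");t=manip.camera("top"); cv2.imwrite("pics/a1.png",np.hstack([s["img"][200:,150:500,::-1],t["img"][150:370,100:450,::-1]])) 
sync(); chk()
M=tool(-16.5,25); g=np.array([485.2,73.2,40.5]); print('g',rel(tcp_for(g,M),M))
E
```

```text
clock: 3.27
eef_pos: [483.2, 72.7, 152.4]
eef_rot: [-1.57, 0.435, 2.856]
wrist_force: [-0.3, 0.1, 0.8]
finger_gap: 94.5
t 3.37 pos err [0. 0. 0.] rot err deg [0. 0. 0.] F [ 0.1  0.1 -0.3] M [0.08 0.21 0.04] gap 94.1 q [ 0.17  0.07  2.04 -0.31  0.66  2.24]
g [ 4.589e+01  9.952e+01 -2.480e+00 -3.000e-02 -2.000e-02  6.000e-02]
```

View pics/a1.png

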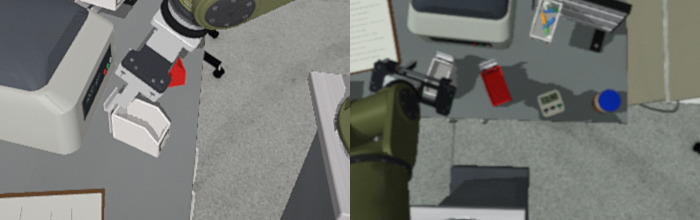

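```bash
python3 -m jog '[12,25,-2.5,0,0,0,24,52,-2.5,0,0,0,36,77,-2.5,0,0,0,42,90,-2.5,0,0,0,45.9,99.5,-2.5,0,0,0,45.9,99.5,-2.5,0,0,0,45.9,99.5,-2.5,0,0,0]'
python3 - <<'E'
from h import *
done([45.9,99.5,-2.5,0,0,0]); chk()
s=manip.camera("side");t=manip.camera("top"); zoom(s,"pics/a2.png",(290,300),160,130,5); zoom(t,"pics/a3.png",(195,225),110,90,6)
E
```

```text
clock: 3.95
eef_pos: [484.2, 73.3, 43.5]
eef_rot: [-1.57, 0.435, 2.852]
wrist_force: [0.2, -0.7, -0.4]
finger_gap: 93.7
t 3.95 pos err [ 0.24 -0.29  0.31] rot err deg [ 0.03  0.05 -0.  ] F [ 0.2 -0.7 -0.4] M [ 0.09  0.13 -0.03] gap 93.7 q [ 0.17  0.3   2.1  -0.51  0.39  2.47]
pics/a2.png origin 210 235 f 5
pics/a3.png origin 140 180 f 6
```

View pics/a2.png

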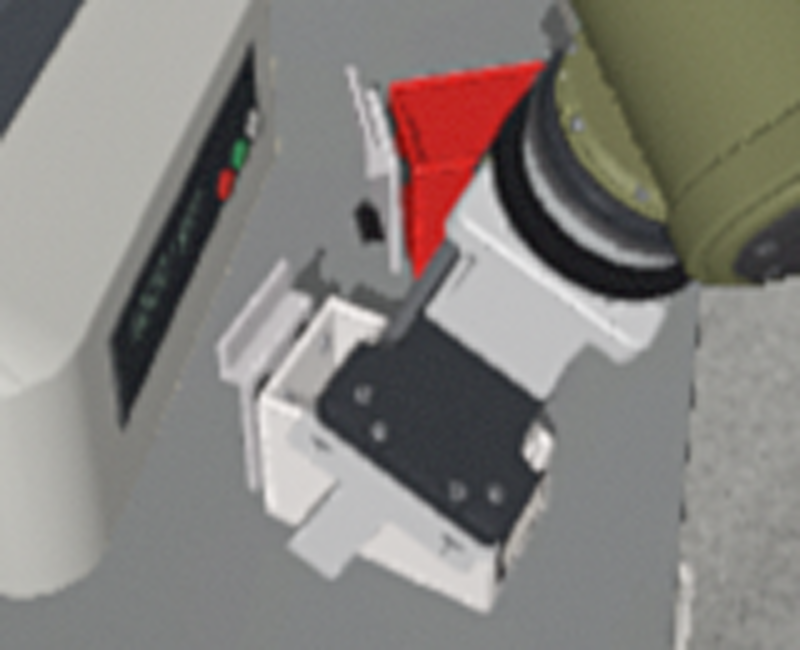

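View pics/a3.png

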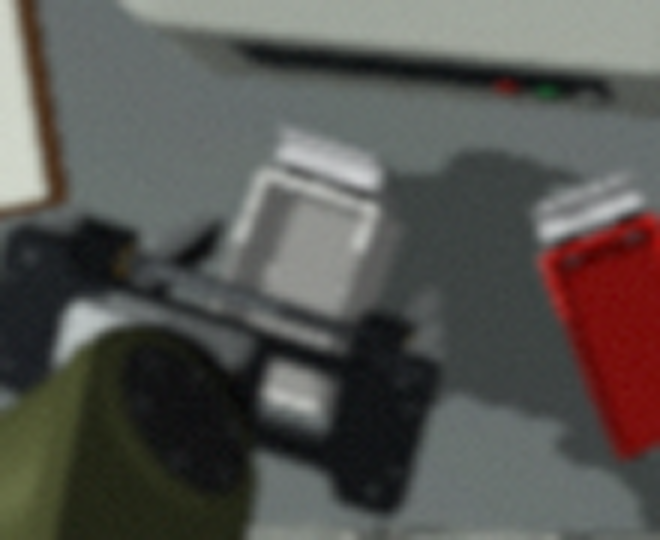

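```bash
python3 -m jog '[0,0,0,0,0,0,0,0,0,0,0,0,0,0,0,0,0,0,0,0,0,0,0,0,0,0,0,0,0,0,0,0,0,0,0,0,0,0,0,0,0,0,0,0,0,0,0,0]' 30 35
python3 - <<'E'
from h import *
chk()
E
```

```text
clock: 4.72
eef_pos: [484.4, 74.3, 43.3]
eef_rot: [-1.571, 0.436, 2.854]
wrist_force: [-0.1, 0.6, 1.4]
finger_gap: 52.0
t 4.72 pos err [0.42 0.67 0.03] rot err deg [-0.02 -0.02  0.02] F [-0.1  0.6  1.4] M [ 0.19  0.2  -0.01] gap 52.0 q [ 0.17  0.3   2.1  -0.51  0.39  2.47]
```

```bash
cat > plan.py <<'E'
import numpy as np
def seg(x0,x1,z0,z1,n=12):
    X,Z=np.meshgrid(np.linspace(x0,x1,max(2,int((x1-x0)/.75)+1)),np.linspace(z0,z1,max(2,int((z1-z0)/.75)+1))); return np.c_[X.ravel(),Z.ravel()]
PTS=np.vstack([seg(47,50,-27,33),seg(47,59,29.5,33),seg(56,59,29.5,49)])
OB=[(0,4,185,218),(0,4,122,170),(18,30,158,197),(4,30,197,218),(4,30,122,158)]
def place(x,z,th):
    c,s=np.cos(th),np.sin(th); return np.c_[x+PTS[:,0]*c+PTS[:,1]*s, z-PTS[:,0]*s+PTS[:,1]*c]
def clear(x,z,th):
    P=place(x,z,th); m=1e9
    for a,b,c,d in OB:
        dx=np.maximum(a-P[:,0],P[:,0]-b);dz=np.maximum(c-P[:,1],P[:,1]-d)
        o=np.hypot(np.maximum(dx,0),np.maximum(dz,0))+np.minimum(np.maximum(dx,dz),0); m=min(m,o.min())
    return m
if __name__=="__main__":
  # for each theta: best clearance vs depth (lip-top x)
  for thd in (40,35,30):
    th=np.radians(thd)
    print('theta',thd)
    for lx in range(-4,16,2):
      best=max(((clear(lx-57.5*np.cos(th)-49*np.sin(th),lz+57.5*np.sin(th)-49*np.cos(th),th)),lz) for lz in np.arange(165,200,.5)); print('  lipx',lx,'clear %.1f lipz %.1f'%best)
  print('rotate')
  for thd in range(40,-1,-4):
    th=np.radians(thd); best=(-9,)
    for x in np.arange(-85,-40,.5):
      for z in np.arange(135,190,.5):
        # lip must be inside: lip base behind slat
        lb=x+57.5*np.cos(th)+33*np.sin(th); lt=x+57.5*np.cos(th)+49*np.sin(th)
        if lt<7: continue
        c=clear(x,z,th)
        if c>best[0]: best=(c,x,z)
    print(thd,best)
E
python3 plan.py
```

```text
theta 40
  lipx -4 clear 7.2 lipz 179.0
  lipx -2 clear 5.8 lipz 179.0
  lipx 0 clear 4.6 lipz 179.5
  lipx 2 clear 3.5 lipz 180.5
  lipx 4 clear 2.5 lipz 181.5
  lipx 6 clear 1.8 lipz 182.5
  lipx 8 clear 1.7 lipz 184.5
  lipx 10 clear 1.8 lipz 187.0
  lipx 12 clear 2.4 lipz 188.5
  lipx 14 clear 2.9 lipz 190.0
theta 35
  lipx -4 clear 6.9 lipz 179.0
  lipx -2 clear 5.6 lipz 179.5
  lipx 0 clear 4.2 lipz 180.0
  lipx 2 clear 3.1 lipz 181.0
  lipx 4 clear 2.1 lipz 182.0
  lipx 6 clear 1.1 lipz 183.0
  lipx 8 clear 1.1 lipz 186.0
  lipx 10 clear 1.4 lipz 188.5
  lipx 12 clear 2.5 lipz 189.5
  lipx 14 clear 2.8 lipz 191.0
theta 30
  lipx -4 clear 6.7 lipz 179.5
  lipx -2 clear 5.2 lipz 180.0
  lipx 0 clear 3.8 lipz 180.5
  lipx 2 clear 2.5 lipz 181.5
  lipx 4 clear 1.3 lipz 182.5
  lipx 6 clear 0.5 lipz 184.5
  lipx 8 clear 0.5 lipz 188.0
  lipx 10 clear 1.5 lipz 189.5
  lipx 12 clear 2.7 lipz 190.5
  lipx 14 clear 2.7 lipz 192.0
rotate
40 (np.float64(3.1738421005040607), np.float64(-62.0), np.float64(188.5))
36 (np.float64(3.186671448805015), np.float64(-62.0), np.float64(184.0))
32 (np.float64(3.2564905754534292), np.float64(-61.5), np.float64(179.5))
28 (np.float64(3.4019854448146596), np.float64(-60.5), np.float64(175.0))
24 (np.float64(3.6707224883723413), np.float64(-59.5), np.float64(170.0))
20 (np.float64(3.6114650882060655), np.float64(-58.5), np.float64(166.0))
16 (np.float64(3.1562621117867775), np.float64(-58.0), np.float64(160.5))
12 (np.float64(2.5785173162716792), np.float64(-56.5), np.float64(157.0))
8 (np.float64(2.0426861458173984), np.float64(-55.0), np.float64(152.5))
4 (np.float64(1.5139766538766033), np.float64(-53.0), np.float64(150.5))
0 (np.float64(0.5), np.float64(-50.5), np.float64(141.0))
```

```bash
cat >> h.py <<'E'
WP=np.radians(-15.2); NP=np.array([np.cos(WP),np.sin(WP),0]); YP=np.array([-np.sin(WP),np.cos(WP),0])
O=FB+50*NP-95*YP   # slot origin on panel plane
OFF=[0,0,0]
# bin in tool, from the grasp
Mg=tool(-16.5,25); Gt=tcp_for(np.array([485.2,73.2,40.5]),Mg)
bt=Mg.T@(np.array([485.2,73.2,32.5])-Gt); BR=Mg.T@rot([0,0,np.radians(-16.5)])
def binpose(x,z,th,dy=0,dyaw=0):
    """tool pose so that bin_mid at panel (x,dy,z), tipped th deg"""
    Rb=rot([0,0,WP+np.radians(dyaw)])@rot([0,np.radians(th),0])
    M=Rb@BR.T; p=O+x*NP+dy*YP+np.array([0,0,z])-M@bt; return p,M
def lip2mid(lx,lz,th):
    t=np.radians(th); return lx-57.5*np.cos(t)-49*np.sin(t), lz+57.5*np.sin(t)-49*np.cos(t)
def nowbin():
    p,M=cmd(); Rb=M@BR; b=p+M@bt-O; th=np.degrees(np.arcsin(-Rb[2,0])); return np.round([b@NP,b@YP,b[2],th,np.degrees(np.arctan2(Rb[1,0],Rb[0,0])-WP)],2)
E
python3 - <<'E'
from h import *
sync(); # use the measured
p=Gt.copy(); M=Mg; json.dump(dict(p=(Gt).tolist(),R=Mg.tolist()),open('cmd.json','w'))
s=manip.read_state(); print(s['eef_pos']-Gt)
print(nowbin())
print('lift',rel(Gt+[0,0,225],Mg))
done(rel(Gt+[0,0,225],Mg))
x,z=lip2mid(-55,179,40); print(x,z)
print('wp2',rel(*binpose(x,262,40)))
done(rel(*binpose(x,262,40)))
print('wp3',rel(*binpose(x,z,40)))
json.dump(dict(p=(Gt).tolist(),R=Mg.tolist()),open('cmd.json','w'))
E
```

```text
[0.41680023 0.69687296 0.04571688]
[-254.13  320.36   32.5     0.     -1.3 ]
lift [ -95.09 -203.92    0.      0.      0.      0.  ]
-130.54414835398165 178.42410984414607
wp2 [-1.2626e+02  5.5780e+01  3.1734e+02 -1.2000e-01 -1.3200e+00 -4.0000e+01]
wp3 [-2.164e+01  8.073e+01  1.000e-02  0.000e+00 -0.000e+00  0.000e+00]
```

```bash
python3 -m jog '[-4.7,-10,0,0,0,0,-15,-32,0,0,0,0,-28,-60,0,0,0,0,-42,-90,0,0,0,0,-56,-120,0,0,0,0,-70,-150,0,0,0,0,-84,-180,0,0,0,0,-95,-204,0,0,0,0,-95,-204,0,0,0,0,-95,-204,0,0,0,0]'
python3 - <<'E'
from h import *
done([-95,-204,0,0,0,0]); chk(); print(nowbin())
s=manip.camera("side");t=manip.camera("top"); zoom(s,"pics/b1.png",(290,250),200,150,4)
E
```

```text
clock: 5.55
eef_pos: [484.5, 74.3, 268.8]
eef_rot: [-1.571, 0.437, 2.853]
wrist_force: [0.4, -0.4, -2.0]
finger_gap: 51.9
t 5.55 pos err [0.64 0.66 0.58] rot err deg [-0.02  0.02  0.04] F [ 0.4 -0.4 -2. ] M [ 0.11  0.35 -0.01] gap 51.9 q [ 0.17 -0.07  1.89 -0.24  0.94  2.13]
[-254.24  320.37  257.54    0.     -1.3 ]
pics/b1.png origin 190 175 f 4
```

View pics/b1.png

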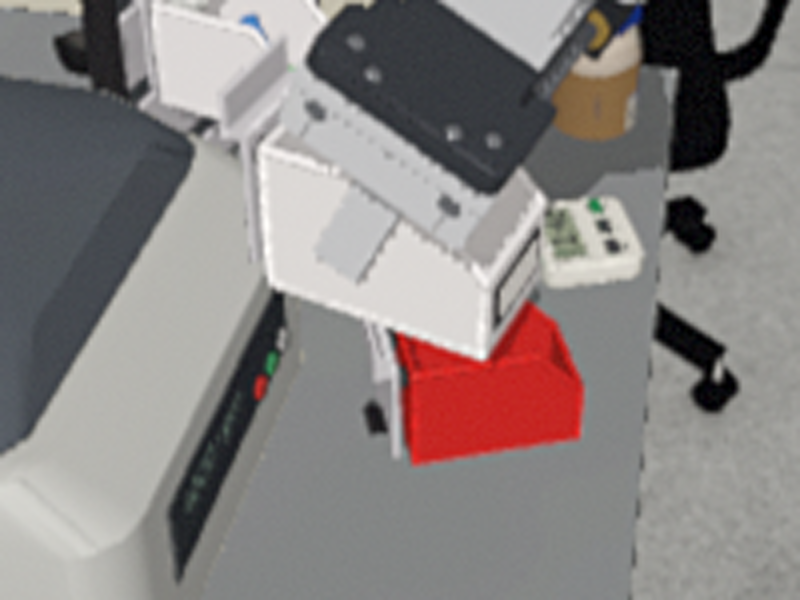

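```bash
python3 -m jog '[-12,5,31,0,0,-4,-25,11,63,0,0,-9,-38,17,95,0,0,-13,-50,22,127,0,-0.5,-17,-63,28,159,0,-0.6,-21,-76,34,190,-0.1,-0.8,-25,-88,39,222,-0.1,-0.9,-29,-101,45,254,-0.1,-1,-33,-114,50,286,-0.1,-1.2,-37,-126.3,55.8,317.3,-0.1,-1.3,-40]'
python3 -m jog '[0,0,0,0,0,0,0,0,0,0,0,0]'
python3 - <<'E'
from h import *
done([-126.3,55.8,317.3,-.1,-1.3,-40]); chk(); print(nowbin())
s=manip.camera("side");t=manip.camera("top"); zoom(s,"pics/b2.png",(260,180),200,150,4)
zoom(t,"pics/b3.png",(320,180),160,120,5)
E
```

```text
clock: 6.48
eef_pos: [526.3, -271.1, 268.8]
eef_rot: [-1.571, -0.269, 2.875]
wrist_force: [1.2, 0.2, -2.0]
finger_gap: 51.5
clock: 6.65
eef_pos: [526.4, -270.5, 267.3]
eef_rot: [-1.572, -0.268, 2.874]
wrist_force: [0.3, 0.5, -2.2]
finger_gap: 51.8
t 6.65 pos err [ 0.26 -0.66 -3.79] rot err deg [-0.09  0.12 -0.35] F [ 0.3  0.5 -2.2] M [-0.   -0.2   0.04] gap 51.8 q [-0.51  0.53  1.13 -0.06  1.74  1.33]
[-1.3062e+02  4.0000e-02  2.6203e+02  4.0000e+01 -3.0000e-02]
pics/b2.png origin 160 105 f 4
pics/b3.png origin 240 120 f 5
```

View pics/b2.png

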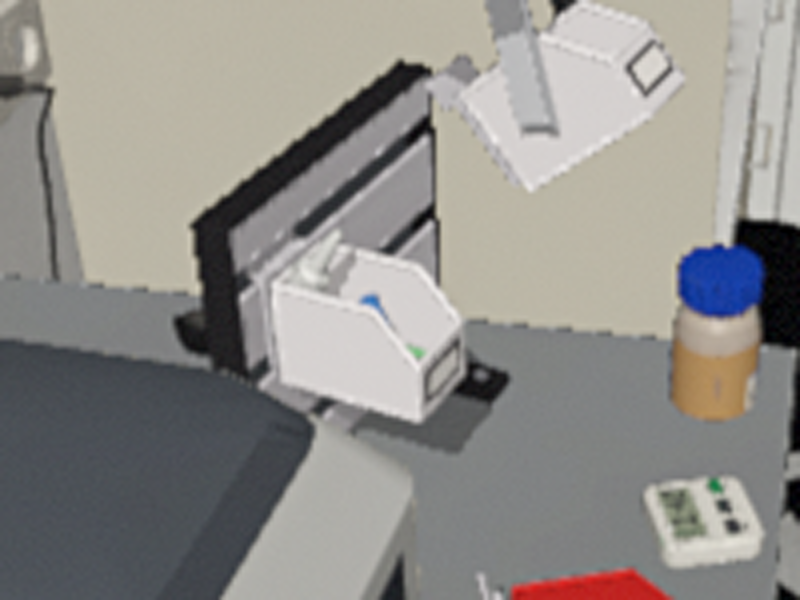

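View pics/b3.png

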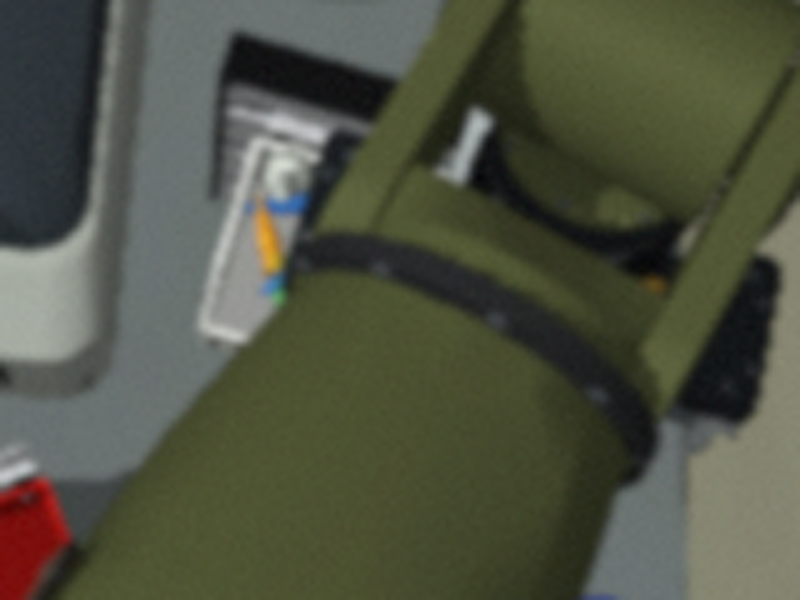

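```bash
python3 -m jog '[0,0,0,0,0,0]'
python3 - <<'E'
from h import *
chk(); s=manip.read_state(); print(s['eef_pos'],s['eef_rot'],s['qd'])
E
```

```text
clock: 6.83
eef_pos: [526.6, -268.1, 271.0]
eef_rot: [-1.57, -0.262, 2.877]
wrist_force: [-0.3, 0.2, -1.7]
finger_gap: 51.8
t 6.83 pos err [ 0.48  1.7  -0.01] rot err deg [ 0.02 -0.05 -0.02] F [-0.3  0.2 -1.7] M [ 0.01 -0.07 -0.02] gap 51.8 q [-0.51  0.52  1.14 -0.06  1.74  1.33]
[ 526.59930124 -268.14379337  271.04586193] [-1.57041364 -0.26224928  2.87672875] [ 0.0019091  -0.01354694 -0.00610753 -0.00394768  0.00485422 -0.00265656]
```

```bash
python3 -m jog '[-5,20,0,0,0,0,-11,40,0,0,0,0,-16,60,0,0,0,0,-21.6,80.7,0,0,0,0,-21.6,80.7,0,0,0,0,-21.6,80.7,0,0,0,0,-21.6,80.7,0,0,0,0]'
python3 - <<'E'
from h import *
done([-21.6,80.7,0,0,0,0]); chk(); print(nowbin())
s=manip.camera("side"); zoom(s,"pics/b4.png",(260,165),130,100,6)
for k in ("bin_lip","hook_plate","bin_mid","clip_tooth"): print(k,[(a['xy'],a['score']) for a in manip.tip_of(k,s)])
# predicted corners
p,M=cmd(); Rb=M@BR; b=p+M@bt
for k,c in C.items(): print(k,((proj(s,b+Rb@np.array(c))+.5-[195,115])*6-.5).round(0),proj(s,b+Rb@np.array(c)).round(1))
E
```

```text
clock: 7.42
eef_pos: [527.0, -268.9, 189.4]
eef_rot: [-1.57, -0.26, 2.876]
wrist_force: [0.1, 0.7, -0.4]
finger_gap: 51.8
t 7.42 pos err [0.93 0.91 1.88] rot err deg [ 0.05 -0.02  0.09] F [ 0.1  0.7 -0.4] M [-0.   -0.13 -0.  ] gap 51.8 q [-0.51  0.57  1.25 -0.06  1.58  1.34]
[-1.3064e+02  3.0000e-02  1.7849e+02  4.0000e+01 -3.0000e-02]
pics/b4.png origin 195 115 f 6
bin_lip [([279.4, 257.7], 0.6), ([270.2, 152.1], 0.45)]
hook_plate [([285.7, 270.1], 0.81), ([284.5, 168.7], 0.67)]
bin_mid [([312.8, 268.6], 0.9), ([300.5, 153.9], 0.75), ([272.8, 152.3], 0.61)]
clip_tooth [([282.3, 276.3], 0.41)]
bl [486. 281.] [275.6 161.4]
br [546. 222.] [285.6 151.5]
fl [701. 244.] [311.5 155.2]
fr [756. 183.] [320.6 145. ]
sl [604. 209.] [295.3 149.4]
sr [663. 150.] [305.  139.6]
flb [758. 324.] [320.9 168.6]
frb [810. 260.] [329.6 157.9]
blb [585. 415.] [292.1 183.8]
ll [438. 259.] [267.5 157.7]
lr [490. 210.] [276.2 149.6]
```

View pics/b4.png

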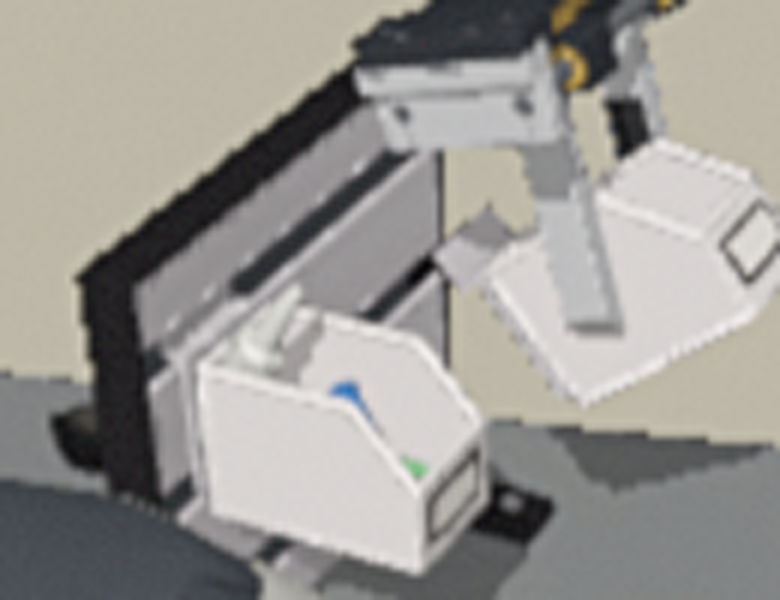

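Run:
```python
from h import *
chk()
x,z=lip2mid(-8,197,40); print(x,z,rel(*binpose(x,z,40)))
x,z=lip2mid(2,197,40); print(rel(*binpose(x,z,40)))
```

```text
t 7.67 pos err [0.67 0.57 0.86] rot err deg [0.03 0.01 0.03] F [ 0.3 -0.2 -0.9] M [-0.   -0.12  0.02] gap 51.9 q [-0.51  0.57  1.25 -0.06  1.58  1.34]
-83.54414835398165 196.42410984414607 [-4.085e+01 -2.951e+01  1.000e-02 -1.000e-02 -3.000e-02  0.000e+00]
[-5.051e+01 -3.210e+01  1.000e-02 -1.000e-02 -3.000e-02  0.000e+00]
```

```bash
python3 -m jog '[-10,-10,0,0,0,0,-20,-20,0,0,0,0,-30,-25,0,0,0,0,-37,-29.5,0,0,0,0,-40.9,-29.5,0,0,0,0,-40.9,-29.5,0,0,0,0,-40.9,-29.5,0,0,0,0,-40.9,-29.5,0,0,0,0]'
python3 - <<'E'
from h import *
done([-40.9,-29.5,0,0,0,0]); chk(); print(nowbin())
s=manip.camera("side"); zoom(s,"pics/b5.png",(255,160),100,75,8)
p,M=cmd(); Rb=M@BR; b=p+M@bt
for k,c in C.items(): print(k,((proj(s,b+Rb@np.array(c))+.5-[205,123])*8-.5).round(0))
E
```

```text
clock: 8.33
eef_pos: [571.7, -281.5, 205.3]
eef_rot: [-1.57, -0.263, 2.876]
wrist_force: [-0.6, -0.7, -1.5]
finger_gap: 51.9
t 8.33 pos err [ 0.11  0.71 -0.17] rot err deg [ 0.    0.01 -0.06] F [-0.6 -0.7 -1.5] M [ 0.04 -0.13 -0.01] gap 51.9 q [-0.49  0.67  1.05 -0.06  1.68  1.35]
[-8.350e+01  1.000e-02  1.964e+02  4.000e+01 -3.000e-02]
pics/b5.png origin 205 122 f 8
bl [422. 222.]
br [507. 148.]
fl [698. 168.]
fr [777.  91.]
sl [571. 123.]
sr [654.  49.]
flb [774. 274.]
frb [849. 194.]
blb [555. 402.]
ll [360. 194.]
lr [433. 132.]
```

View pics/b5.png

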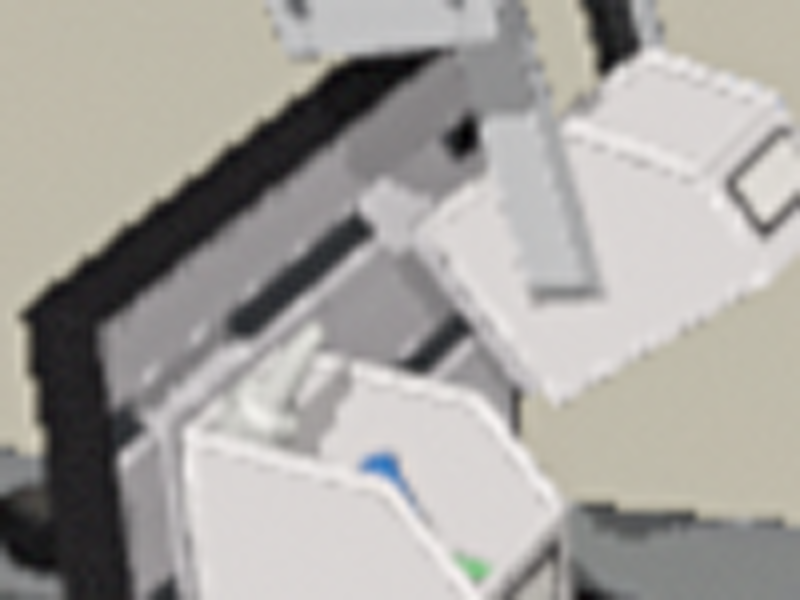

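```bash
python3 -m jog '[-1,-0.25,0,0,0,0,-2,-0.5,0,0,0,0,-3,-0.8,0,0,0,0,-4,-1.1,0,0,0,0,-4.5,-1.2,0,0,0,0,-4.5,-1.2,0,0,0,0,-4.5,-1.2,0,0,0,0]'
python3 - <<'E'
from h import *
done([-4.5,-1.2,0,0,0,0]); chk();print(nowbin())
E
python3 -m jog '[-0.5,-0.13,0,0,0,0,-1,-0.26,0,0,0,0,-1,-0.26,0,0,0,0]'
python3 -m jog '[-0.5,-0.13,0,0,0,0,-1,-0.26,0,0,0,0,-1,-0.26,0,0,0,0]'
python3 - <<'E'
from h import *
done([-2,-.52,0,0,0,0]); chk();print(nowbin())
E
```

```text
clock: 8.97
eef_pos: [576.6, -282.8, 205.3]
eef_rot: [-1.57, -0.263, 2.876]
wrist_force: [0.2, -0.2, -2.0]
finger_gap: 51.7
t 8.97 pos err [ 0.48  0.63 -0.15] rot err deg [ 0.01  0.01 -0.05] F [ 0.2 -0.2 -2. ] M [-0.02 -0.18 -0.01] gap 51.7 q [-0.49  0.68  1.03 -0.06  1.68  1.35]
[-7.8840e+01  1.0000e-02  1.9639e+02  4.0000e+01 -3.0000e-02]
clock: 9.22
eef_pos: [577.6, -283.1, 205.3]
eef_rot: [-1.57, -0.263, 2.876]
wrist_force: [0.4, -0.4, -1.7]
finger_gap: 52.0
clock: 9.47
eef_pos: [578.6, -283.4, 205.3]
eef_rot: [-1.57, -0.263, 2.876]
wrist_force: [-1.0, 0.2, -1.6]
finger_gap: 51.7
t 9.47 pos err [ 0.55  0.6  -0.09] rot err deg [ 0.01  0.01 -0.04] F [-1.   0.2 -1.6] M [ 0.   -0.15  0.03] gap 51.7 q [-0.49  0.69  1.02 -0.06  1.69  1.35]
[-7.6780e+01  1.0000e-02  1.9638e+02  4.0000e+01 -3.0000e-02]
```

```bash
for i in 1; do python3 -m jog '[-0.5,-0.13,0,0,0,0,-1,-0.26,0,0,0,0,-1,-0.26,0,0,0,0]'; done
python3 - <<'E'
from h import *
done([-1,-.26,0,0,0,0]); chk();print(nowbin())
E
python3 -m jog '[-0.5,-0.13,0,0,0,0,-1,-0.26,0,0,0,0,-1,-0.26,0,0,0,0]'
python3 - <<'E'
from h import *
done([-1,-.26,0,0,0,0]); chk();print(nowbin())
E
```

```text
clock: 9.72
eef_pos: [579.2, -283.5, 205.1]
eef_rot: [-1.571, -0.264, 2.876]
wrist_force: [-4.2, 1.9, -0.9]
finger_gap: 51.5
t 9.72 pos err [ 0.09  0.73 -0.28] rot err deg [-0.    0.01 -0.14] F [-4.2  1.9 -0.9] M [ 0.29  0.66 -0.  ] gap 51.5 q [-0.49  0.69  1.02 -0.06  1.69  1.35]
[-7.5740e+01  1.0000e-02  1.9637e+02  4.0000e+01 -3.0000e-02]
clock: 9.97
eef_pos: [579.5, -283.6, 204.8]
eef_rot: [-1.571, -0.267, 2.876]
wrist_force: [-9.4, 3.3, -3.0]
finger_gap: 52.1
t 9.97 pos err [-0.53  0.92 -0.58] rot err deg [-0.02  0.02 -0.28] F [-9.4  3.3 -3. ] M [ 0.63  1.74 -0.01] gap 52.1 q [-0.49  0.69  1.02 -0.06  1.69  1.35]
[-7.4710e+01  1.0000e-02  1.9636e+02  4.0000e+01 -3.0000e-02]
```

Run:
```python
from h import *
for l in((-6,197),(-6,179),(1,179)):
  x,z=lip2mid(*l,40); print(rel(*binpose(x,z,40)))
```

```text
[ 6.62  1.71  0.01 -0.01 -0.03  0.  ]
[ 1.96e+00  1.91e+01  1.00e-02 -1.00e-02 -3.00e-02  0.00e+00]
[-4.800e+00  1.729e+01  0.000e+00 -1.000e-02 -3.000e-02  0.000e+00]
```

```bash
python3 -m jog '[3,1,0,0,0,0,6.6,1.7,0,0,0,0,5,9,0,0,0,0,3,15,0,0,0,0,2,19,0,0,0,0,2,19,0,0,0,0,2,19,0,0,0,0]'
python3 - <<'E'
from h import *
done([2,19,0,0,0,0]); chk();print(nowbin())
s=manip.camera("side"); zoom(s,"pics/b6.png",(255,155),80,60,10)
E
python3 -m jog '[-1.7,-0.45,0,0,0,0,-3.4,-0.9,0,0,0,0,-5.1,-1.4,0,0,0,0,-6.8,-1.8,0,0,0,0,-6.8,-1.8,0,0,0,0]'
python3 - <<'E'
from h import *
done([-6.8,-1.8,0,0,0,0]); chk();print(nowbin())
s=manip.camera("side"); zoom(s,"pics/b7.png",(255,155),80,60,10)
E
```

```text
clock: 10.55
eef_pos: [573.9, -282.1, 187.0]
eef_rot: [-1.571, -0.263, 2.876]
wrist_force: [0.3, -0.2, -1.4]
finger_gap: 51.9
t 10.55 pos err [ 0.44  0.68 -0.57] rot err deg [-0.    0.   -0.09] F [ 0.3 -0.2 -1.4] M [-0.04 -0.18 -0.03] gap 51.9 q [-0.49  0.69  1.07 -0.06  1.64  1.35]
[-8.1560e+01  1.0000e-02  1.7853e+02  4.0000e+01 -3.0000e-02]
pics/b6.png origin 215 125 f 10
clock: 11.02
eef_pos: [581.0, -284.0, 187.4]
eef_rot: [-1.57, -0.263, 2.876]
wrist_force: [-0.7, -0.5, -1.3]
finger_gap: 51.6
t 11.02 pos err [ 0.75  0.58 -0.16] rot err deg [ 0.01  0.01 -0.04] F [-0.7 -0.5 -1.3] M [-0.01 -0.19  0.07] gap 51.6 q [-0.49  0.71  1.04 -0.06  1.66  1.35]
[-7.4520e+01  0.0000e+00  1.7851e+02  4.0000e+01 -3.0000e-02]
pics/b7.png origin 215 125 f 10
```

View pics/b6.png

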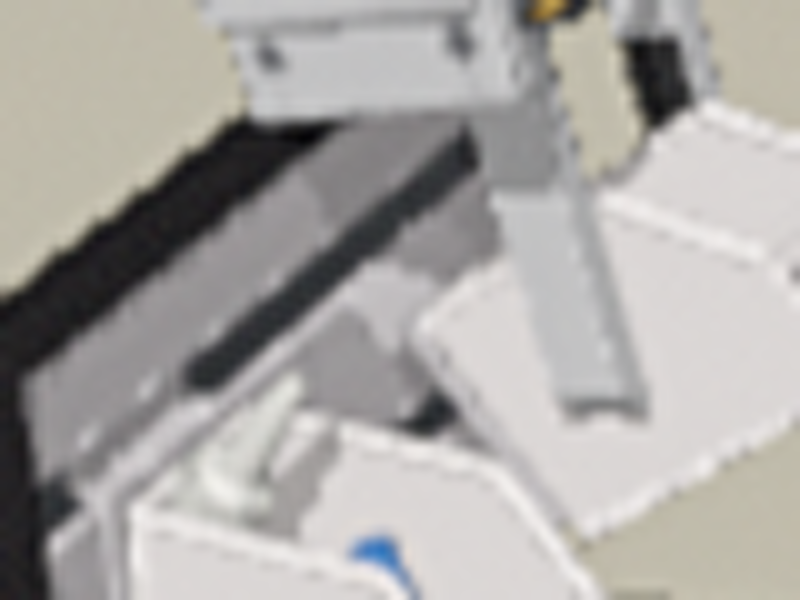

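View pics/b7.png

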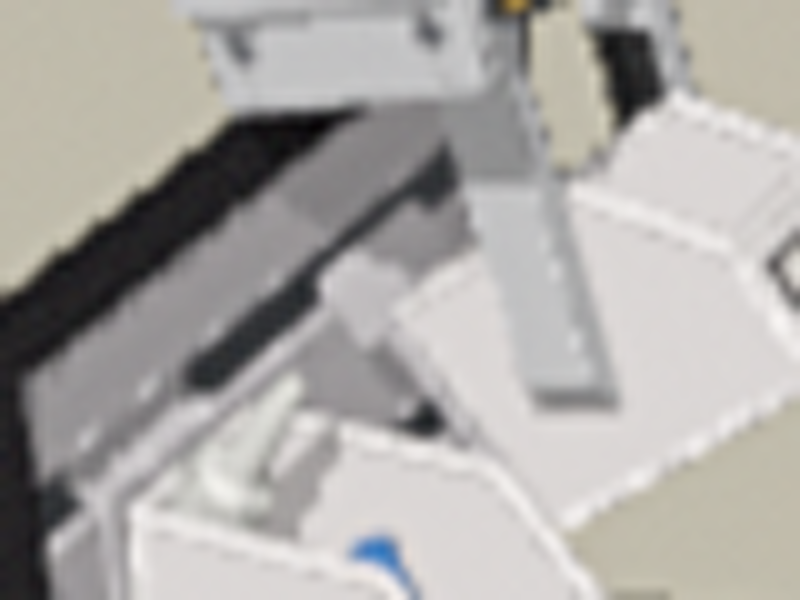

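```bash
python3 -m jog '[-0.8,-1,0,0,0,0,-1.5,-2,0,0,0,0,-1.5,-2,0,0,0,0,-1.5,-2,0,0,0,0]'
python3 - <<'E'
from h import *
done([-1.5,-2,0,0,0,0]); chk();print(nowbin())
E
python3 -m jog '[0.13,-0.5,0,0,0,0,0.26,-1,0,0,0,0,0.39,-1.5,0,0,0,0,0.5,-2,0,0,0,0,0.5,-2,0,0,0,0,0.5,-2,0,0,0,0]'
python3 - <<'E'
from h import *
done([0.5,-2,0,0,0,0]); chk();print(nowbin())
E
python3 -m jog '[0.13,-0.5,0,0,0,0,0.26,-1,0,0,0,0,0.26,-1,0,0,0,0,0.26,-1,0,0,0,0]'
python3 - <<'E'
from h import *
done([0.26,-1,0,0,0,0]); chk();print(nowbin())
E
```

```text
clock: 11.4
eef_pos: [582.6, -284.5, 189.1]
eef_rot: [-1.57, -0.263, 2.876]
wrist_force: [-0.4, 0.4, -1.6]
finger_gap: 51.8
t 11.4 pos err [ 0.49  0.59 -0.02] rot err deg [ 0.01  0.01 -0.04] F [-0.4  0.4 -1.6] M [-0.01 -0.17  0.02] gap 51.8 q [-0.49  0.71  1.03 -0.06  1.66  1.35]
[-7.2560e+01  0.0000e+00  1.8005e+02  4.0000e+01 -3.0000e-02]
clock: 11.9
eef_pos: [582.6, -284.5, 191.1]
eef_rot: [-1.57, -0.263, 2.876]
wrist_force: [-1.3, -0.1, -1.9]
finger_gap: 51.6
t 11.9 pos err [ 0.46  0.61 -0.05] rot err deg [ 0.01  0.01 -0.04] F [-1.3 -0.1 -1.9] M [ 0.03 -0.15 -0.01] gap 51.6 q [-0.49  0.71  1.02 -0.06  1.67  1.35]
[-7.2520e+01  0.0000e+00  1.8211e+02  4.0000e+01 -3.0000e-02]
clock: 12.23
eef_pos: [582.7, -284.5, 192.1]
eef_rot: [-1.57, -0.262, 2.876]
wrist_force: [-0.4, -0.4, -0.7]
finger_gap: 51.9
t 12.23 pos err [ 0.49  0.6  -0.03] rot err deg [ 0.01  0.01 -0.04] F [-0.4 -0.4 -0.7] M [ 0.09 -0.13  0.03] gap 51.9 q [-0.49  0.71  1.02 -0.06  1.67  1.35]
[-7.2520e+01  0.0000e+00  1.8315e+02  4.0000e+01 -3.0000e-02]
```

```bash
python3 -m jog '[0.13,-0.5,0,0,0,0,0.26,-1,0,0,0,0,0.26,-1,0,0,0,0,0.26,-1,0,0,0,0]'
python3 - <<'E'
from h import *
done([0.26,-1,0,0,0,0]); chk();print(nowbin())
E
python3 -m jog '[0.13,-0.5,0,0,0,0,0.26,-1,0,0,0,0,0.26,-1,0,0,0,0,0.26,-1,0,0,0,0]'
python3 - <<'E'
from h import *
done([0.26,-1,0,0,0,0]); chk();print(nowbin())
E
```

```text
clock: 12.57
eef_pos: [582.6, -284.5, 193.1]
eef_rot: [-1.57, -0.263, 2.876]
wrist_force: [-0.3, -0.1, -1.6]
finger_gap: 51.9
t 12.57 pos err [ 0.46  0.65 -0.09] rot err deg [ 0.01  0.01 -0.05] F [-0.3 -0.1 -1.6] M [ 0.01 -0.16  0.04] gap 51.9 q [-0.49  0.71  1.02 -0.06  1.67  1.35]
[-7.2510e+01  0.0000e+00  1.8418e+02  4.0000e+01 -3.0000e-02]
clock: 12.9
eef_pos: [582.5, -284.5, 193.8]
eef_rot: [-1.571, -0.263, 2.876]
wrist_force: [-0.5, 0.6, -5.3]
finger_gap: 51.8
t 12.9 pos err [ 0.29  0.66 -0.44] rot err deg [-0.    0.01 -0.09] F [-0.5  0.6 -5.3] M [0.02 0.12 0.01] gap 51.8 q [-0.49  0.71  1.02 -0.06  1.67  1.35]
[-7.2500e+01  0.0000e+00  1.8521e+02  4.0000e+01 -3.0000e-02]
```

```bash
cat > seat.py <<'E'
from plan import *
for thd in (28,24,20,16,12,8,4,2,0):
    t=np.radians(thd);c,s=np.cos(t),np.sin(t);b=(-9,)
    for cx in np.arange(-3,1,.25):
        x=cx-50*c-29.5*s; z=170.8+4*np.tan(t)+50*s-29.5*c
        k=clear(x,z,t)
        if k>b[0]: b=(round(k,2),cx,round(x,2),round(z,2))
    print(thd,b)
E
python3 seat.py
python3 - <<'E'
from h import *
for l in((4,182.5),(6,183.5),(8,185.5),(10,187.5),(12,189.5),(14,191)):
  x,z=lip2mid(*l,40); print(x,z,rel(*binpose(x,z,40)))
E
```

```text
28 (np.float64(0.79), np.float64(0.0), np.float64(-58.0), np.float64(170.35))
24 (np.float64(0.82), np.float64(0.25), np.float64(-57.43), np.float64(165.97))
20 (np.float64(0.75), np.float64(0.0), np.float64(-57.07), np.float64(161.64))
16 (np.float64(0.71), np.float64(-0.25), np.float64(-56.44), np.float64(157.37))
12 (np.float64(0.71), np.float64(-0.5), np.float64(-55.54), np.float64(153.19))
8 (np.float64(0.74), np.float64(-0.75), np.float64(-54.37), np.float64(149.11))
4 (np.float64(0.77), np.float64(-0.75), np.float64(-52.69), np.float64(145.14))
2 (np.float64(0.78), np.float64(-0.75), np.float64(-51.75), np.float64(143.2))
0 (np.float64(0.8), np.float64(-1.0), np.float64(-51.0), np.float64(141.3))
-71.54414835398165 181.92410984414607 [-1.77  2.93  0.   -0.01 -0.03  0.  ]
-69.54414835398165 182.92410984414607 [-3.45  1.44  0.   -0.01 -0.03  0.  ]
-67.54414835398165 184.92410984414607 [-4.86 -1.01  0.   -0.01 -0.03  0.  ]
-65.54414835398165 186.92410984414607 [-6.28 -3.45  0.   -0.01 -0.03  0.  ]
-63.544148353981655 188.92410984414607 [-7.69 -5.9   0.   -0.01 -0.03  0.  ]
-61.544148353981655 190.42410984414607 [-9.23 -7.87  0.   -0.01 -0.03  0.  ]
```

```bash
python3 -m jog '[-0.5,1.5,0,0,0,0,-1.8,2.9,0,0,0,0,-2.6,2.2,0,0,0,0,-3.4,1.5,0,0,0,0,-4.2,0.2,0,0,0,0,-4.9,-1,0,0,0,0,-4.9,-1,0,0,0,0]'
python3 - <<'E'
from h import *
done([-4.9,-1,0,0,0,0]); chk();print(nowbin())
E
```

```text
clock: 13.48
eef_pos: [587.7, -285.9, 194.2]
eef_rot: [-1.57, -0.262, 2.876]
wrist_force: [-0.2, -0.2, -0.3]
finger_gap: 51.9
t 13.48 pos err [0.73 0.54 0.26] rot err deg [ 0.02  0.01 -0.01] F [-0.2 -0.2 -0.3] M [-0.01 -0.16 -0.05] gap 51.9 q [-0.49  0.72  1.   -0.06  1.68  1.35]
[-6.7510e+01  0.0000e+00  1.8491e+02  4.0000e+01 -3.0000e-02]
```

```bash
python3 -m jog '[-0.7,-1.2,0,0,0,0,-1.4,-2.4,0,0,0,0,-2.1,-3.6,0,0,0,0,-2.8,-4.9,0,0,0,0,-3.6,-5.9,0,0,0,0,-4.2,-6.6,0,0,0,0,-4.2,-6.6,0,0,0,0]'
python3 - <<'E'
from h import *
done([-4.2,-6.6,0,0,0,0]); chk();print(nowbin())
s=manip.camera("side"); zoom(s,"pics/c1.png",(255,155),80,60,10)
# path est z = +1.0
import plan
wps=[(36,-62,184),(32,-61,178.5),(28,-59.5,172.5),(24,-58.3,167.3),(20,-57.3,162.2),(16,-56.6,157.6),(12,-55.6,153.3),(8,-54.4,149.2)]
for th,x,z in wps: print(th,round(plan.clear(x,z,np.radians(th)),2),rel(*binpose(x,z+1.0,th)))
E
```

```text
clock: 14.07
eef_pos: [593.2, -287.4, 199.2]
eef_rot: [-1.57, -0.262, 2.876]
wrist_force: [-0.6, 1.2, -1.4]
finger_gap: 51.8
t 14.07 pos err [ 0.61  0.59 -0.03] rot err deg [ 0.01  0.01 -0.04] F [-0.6  1.2 -1.4] M [ 0.01 -0.15 -0.03] gap 51.8 q [-0.49  0.73  0.97 -0.06  1.7   1.35]
[-6.174e+01  0.000e+00  1.902e+02  4.000e+01 -3.000e-02]
pics/c1.png origin 215 125 f 10
36 3.19 [-0.37  4.88  0.   -0.01 -0.02  4.  ]
32 2.35 [-2.03  9.77 -0.   -0.01 -0.02  8.  ]
28 1.91 [-4.280e+00  1.507e+01 -0.000e+00 -1.000e-02 -2.000e-02  1.200e+01]
24 1.7 [-6.040e+00  1.972e+01 -0.000e+00 -1.000e-02 -2.000e-02  1.600e+01]
20 1.18 [-7.570e+00  2.439e+01 -1.000e-02 -1.000e-02 -2.000e-02  2.000e+01]
16 0.93 [-8.69e+00  2.87e+01 -1.00e-02 -1.00e-02 -2.00e-02  2.40e+01]
12 0.82 [-1.002e+01  3.270e+01 -1.000e-02 -1.000e-02 -2.000e-02  2.800e+01]
8 0.83 [-1.15e+01  3.65e+01 -1.00e-02 -1.00e-02 -2.00e-02  3.20e+01]
```

View pics/c1.png

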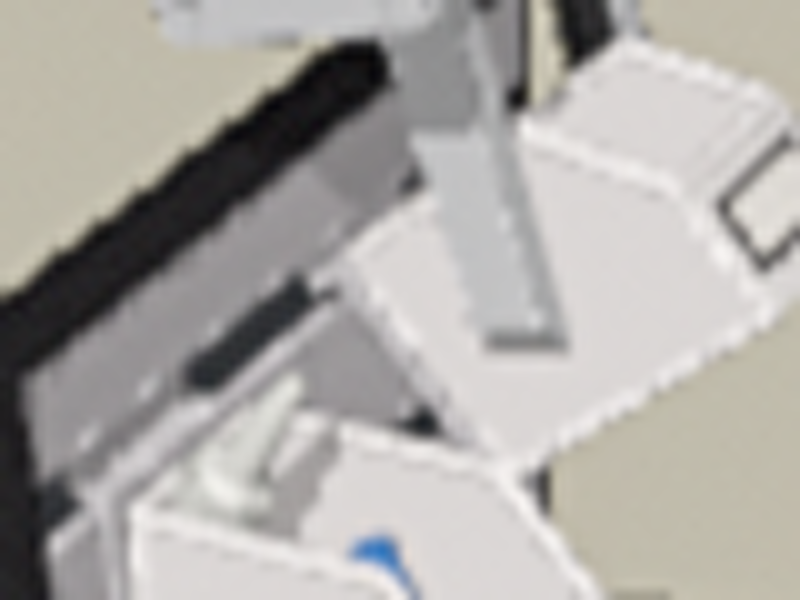

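```bash
python3 -m jog '[-0.2,2.4,0,0,0,2,-0.4,4.9,0,0,0,4,-1.2,7.3,0,0,0,6,-2,9.8,0,0,0,8,-3.1,12.4,0,0,0,10,-4.3,15.1,0,0,0,12,-4.3,15.1,0,0,0,12]'
python3 - <<'E'
from h import *
done([-4.3,15.1,0,0,0,12]); chk();print(nowbin())
for th,x,z in [(24,-58.3,167.3),(20,-57.3,162.2),(16,-56.6,157.6),(12,-55.6,153.3),(8,-54.4,149.2)]: print(th,rel(*binpose(x,z+1.0,th)))
E
```

```text
clock: 14.7
eef_pos: [592.8, -287.3, 183.3]
eef_rot: [-1.571, -0.052, 2.876]
wrist_force: [0.2, 0.6, -1.3]
finger_gap: 51.9
t 14.7 pos err [-0.05  0.73 -0.27] rot err deg [0.   0.02 0.01] F [ 0.2  0.6 -1.3] M [-0.01  0.03 -0.04] gap 51.9 q [-0.5   0.61  1.18 -0.01  1.4   1.34]
[-5.9490e+01 -0.0000e+00  1.7347e+02  2.8000e+01 -3.0000e-02]
24 [-0.74  4.88 -0.   -0.01 -0.02  4.  ]
20 [-1.27  9.77 -0.01 -0.01 -0.02  8.  ]
16 [-1.460e+00  1.421e+01 -1.000e-02 -1.000e-02 -2.000e-02  1.200e+01]
12 [-1.93e+00  1.84e+01 -1.00e-02 -2.00e-02 -2.00e-02  1.60e+01]
8 [-2.590e+00  2.243e+01 -1.000e-02 -2.000e-02 -2.000e-02  2.000e+01]
```

```bash
python3 -m jog '[-0.4,2.4,0,0,0,2,-0.7,4.9,0,0,0,4,-1,7.3,0,0,0,6,-1.3,9.8,0,0,0,8,-1.4,12,0,0,0,10,-1.5,14.2,0,0,0,12,-1.5,14.2,0,0,0,12,-1.5,14.2,0,0,0,12]'
python3 - <<'E'
from h import *
done([-1.5,14.2,0,0,0,12]); chk();print(nowbin())
s=manip.camera("side"); zoom(s,"pics/c2.png",(255,155),80,60,10)
for th,x,z in [(12,-55.6,153.3),(8,-54.4,149.2)]: print(th,rel(*binpose(x,z+1.0,th)))
E
```

```text
clock: 15.37
eef_pos: [593.8, -287.6, 169.4]
eef_rot: [-1.57, 0.154, 2.876]
wrist_force: [0.1, 1.2, -1.3]
finger_gap: 51.6
t 15.37 pos err [0.3  0.65 0.12] rot err deg [ 0.01  0.01 -0.15] F [ 0.1  1.2 -1.3] M [0.07 0.13 0.04] gap 51.6 q [-0.52  0.51  1.37  0.04  1.11  1.3 ]
[-5.6560e+01 -1.0000e-02  1.5861e+02  1.6000e+01 -3.0000e-02]
pics/c2.png origin 215 125 f 10
12 [ 0.45  4.2  -0.01 -0.02 -0.02  4.  ]
8 [ 0.64  8.28 -0.01 -0.02 -0.02  8.  ]
```

View pics/c2.png

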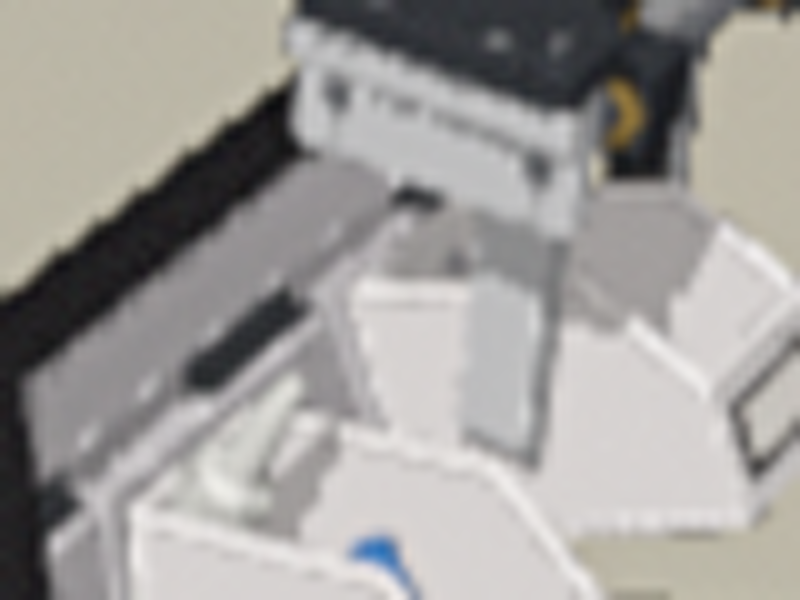

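```bash
python3 -m jog '[0.2,2.1,0,0,0,2,0.45,4.2,0,0,0,4,0.55,6.2,0,0,0,6,0.65,8.3,0,0,0,8,0.65,8.3,0,0,0,8,0.65,8.3,0,0,0,8]'
python3 - <<'E'
from h import *
done([0.65,8.3,0,0,0,8]); chk();print(nowbin())
for dz in (-1,-2): print(rel(*binpose(-54.4,150.2+dz,8)))
E
```

```text
clock: 15.92
eef_pos: [594.6, -287.8, 161.0]
eef_rot: [-1.57, 0.294, 2.876]
wrist_force: [1.2, 0.5, -1.3]
finger_gap: 52.3
t 15.92 pos err [0.44 0.6  0.08] rot err deg [ 0.01  0.   -0.15] F [ 1.2  0.5 -1.3] M [ 0.15  0.32 -0.  ] gap 52.3 q [-0.54  0.46  1.49  0.1   0.91  1.25]
[-5.4410e+01 -1.0000e-02  1.5018e+02  8.0000e+00 -2.0000e-02]
[ 0.28  0.93 -0.01 -0.02 -0.02  0.  ]
[ 0.57  1.89 -0.01 -0.02 -0.02  0.  ]
```

Lower until the tongue seats on the groove edge.

```bash
python3 -m jog '[0.15,0.5,0,0,0,0,0.3,1,0,0,0,0,0.3,1,0,0,0,0,0.3,1,0,0,0,0]'
python3 - <<'E'
from h import *
done([0.3,1,0,0,0,0]); chk();print(nowbin())
E
python3 -m jog '[0.15,0.5,0,0,0,0,0.3,1,0,0,0,0,0.3,1,0,0,0,0,0.3,1,0,0,0,0]'
python3 - <<'E'
from h import *
done([0.3,1,0,0,0,0]); chk();print(nowbin())
E
```

```text
clock: 16.25
eef_pos: [594.8, -287.8, 159.8]
eef_rot: [-1.57, 0.296, 2.876]
wrist_force: [0.1, -0.2, -0.9]
finger_gap: 51.7
t 16.25 pos err [ 0.59  0.59 -0.08] rot err deg [ 0.01  0.   -0.06] F [ 0.1 -0.2 -0.9] M [ 0.07  0.24 -0.03] gap 51.7 q [-0.54  0.46  1.49  0.1   0.91  1.25]
[-5.4400e+01 -1.0000e-02  1.4913e+02  8.0000e+00 -2.0000e-02]
clock: 16.58
eef_pos: [594.7, -287.8, 158.9]
eef_rot: [-1.57, 0.296, 2.876]
wrist_force: [-0.5, 0.4, -1.4]
finger_gap: 52.0
t 16.58 pos err [0.5  0.59 0.04] rot err deg [ 0.02  0.   -0.03] F [-0.5  0.4 -1.4] M [0.1  0.07 0.07] gap 52.0 q [-0.54  0.46  1.49  0.1   0.91  1.25]
[-5.4390e+01 -1.0000e-02  1.4809e+02  8.0000e+00 -2.0000e-02]
```

```bash
python3 -m jog '[0.15,0.5,0,0,0,0,0.3,1,0,0,0,0,0.3,1,0,0,0,0,0.3,1,0,0,0,0]'
python3 - <<'E'
from h import *
done([0.3,1,0,0,0,0]); chk();print(nowbin())
E
python3 -m jog '[0.15,0.5,0,0,0,0,0.3,1,0,0,0,0,0.3,1,0,0,0,0,0.3,1,0,0,0,0]'
python3 - <<'E'
from h import *
done([0.3,1,0,0,0,0]); chk();print(nowbin())
E
```

```text
clock: 16.92
eef_pos: [594.9, -287.9, 158.5]
eef_rot: [-1.57, 0.297, 2.876]
wrist_force: [-1.9, 1.7, 4.8]
finger_gap: 51.8
t 16.92 pos err [0.76 0.47 0.71] rot err deg [ 0.03 -0.    0.04] F [-1.9  1.7  4.8] M [ 0.09 -0.2   0.1 ] gap 51.8 q [-0.54  0.46  1.49  0.1   0.9   1.25]
[-5.4390e+01 -1.0000e-02  1.4704e+02  8.0000e+00 -2.0000e-02]
clock: 17.25
eef_pos: [595.1, -288.0, 157.9]
eef_rot: [-1.57, 0.298, 2.876]
wrist_force: [-3.5, 1.8, 8.3]
finger_gap: 51.7
t 17.25 pos err [0.88 0.45 1.12] rot err deg [ 0.03 -0.01  0.08] F [-3.5  1.8  8.3] M [ 0.21 -0.28  0.14] gap 51.7 q [-0.54  0.46  1.49  0.1   0.9   1.25]
[-5.438e+01 -1.000e-02  1.460e+02  8.000e+00 -2.000e-02]
```

Run:
```python
from h import *
for th in (8,6,4,2,0):
    t=np.radians(th);c,s=np.cos(t),np.sin(t)
    x=-0.5-50*c-29.5*s; z=170+4*np.tan(t)+50*s-29.5*c-0.8
    print(th,round(x,2),round(z,2),rel(*binpose(x,z,th)))
```

```text
8 -54.12 147.51 [-0.69 -1.37 -0.01 -0.02 -0.02  0.  ]
6 -53.31 145.51 [-0.52  0.67 -0.01 -0.02 -0.02  2.  ]
4 -52.44 143.54 [-0.42  2.71 -0.01 -0.02 -0.02  4.  ]
2 -51.5 141.6 [-0.38  4.75 -0.01 -0.02 -0.02  6.  ]
0 -50.5 139.7 [-0.41  6.79 -0.01 -0.02 -0.02  8.  ]
```

```bash
python3 -m jog '[-0.6,-0.5,0,0,0,1,-0.5,0.7,0,0,0,2,-0.45,1.7,0,0,0,3,-0.4,2.7,0,0,0,4,-0.4,2.7,0,0,0,4,-0.4,2.7,0,0,0,4]'
python3 - <<'E'
from h import *
done([-.4,2.7,0,0,0,4]); chk();print(nowbin())
s=manip.camera("side"); zoom(s,"pics/c3.png",(255,160),80,60,10)
E
```

```text
clock: 17.75
eef_pos: [595.7, -288.1, 154.5]
eef_rot: [-1.57, 0.367, 2.876]
wrist_force: [-3.0, 2.3, 4.8]
finger_gap: 51.9
t 17.75 pos err [0.38 0.64 0.19] rot err deg [0.02 0.   0.02] F [-3.   2.3  4.8] M [0.19 0.14 0.11] gap 51.9 q [-0.54  0.44  1.55  0.14  0.8   1.22]
[-5.2460e+01 -1.0000e-02  1.4354e+02  4.0000e+00 -2.0000e-02]
pics/c3.png origin 215 130 f 10
```

View pics/c3.png

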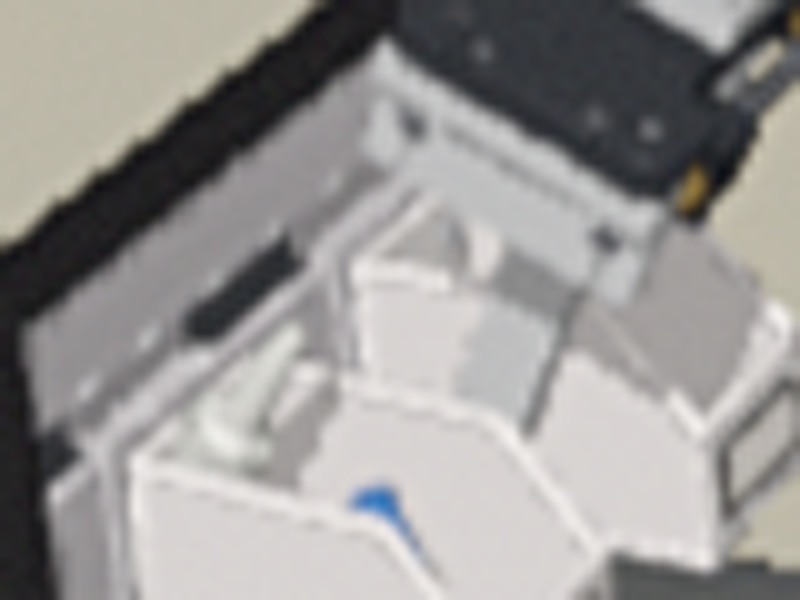

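```bash
python3 -m jog '[0,0.5,0,0,0,0.5,0,1,0,0,0,1,0,1.5,0,0,0,1.5,0,2,0,0,0,2,0,2,0,0,0,2]' 30 50
python3 - <<'E'
from h import *
done([0,2,0,0,0,2]); chk();print(nowbin())
E
python3 -m jog '[0,0.5,0,0,0,0.5,0,1,0,0,0,1,0,1.5,0,0,0,1.5,0,2,0,0,0,2,0,2,0,0,0,2]'
python3 - <<'E'
from h import *
done([0,2,0,0,0,2]); chk();print(nowbin())
E
```

```text
clock: 18.22
eef_pos: [596.2, -288.3, 152.7]
eef_rot: [-1.57, 0.401, 2.876]
wrist_force: [-7.3, 3.2, 7.2]
finger_gap: 51.9
t 18.22 pos err [0.21 0.64 0.22] rot err deg [ 0.01  0.   -0.  ] F [-7.3  3.2  7.2] M [0.44 0.54 0.16] gap 51.9 q [-0.55  0.43  1.57  0.16  0.76  1.2 ]
[-5.137e+01 -1.000e-02  1.417e+02  2.000e+00 -2.000e-02]
clock: 18.63
eef_pos: [596.8, -288.4, 150.9]
eef_rot: [-1.57, 0.436, 2.876]
wrist_force: [-9.7, 4.9, 9.8]
finger_gap: 51.7
t 18.63 pos err [0.01 0.69 0.24] rot err deg [ 0.01  0.   -0.02] F [-9.7  4.9  9.8] M [0.44 0.79 0.2 ] gap 51.7 q [-0.55  0.42  1.6   0.18  0.71  1.17]
[-5.021e+01 -2.000e-02  1.399e+02  0.000e+00 -2.000e-02]
```

```bash
python3 -m jog '[0,0.5,0,0,0,0.5,0,1,0,0,0,1,0,1.4,0,0,0,1.5,0,1.8,0,0,0,2,0,1.8,0,0,0,2]'
python3 - <<'E'
from h import *
done([0,1.8,0,0,0,2]); chk();print(nowbin())
E
python3 -m jog '[0,0.5,0,0,0,0.5,0,1,0,0,0,1,0,1.4,0,0,0,1.5,0,1.8,0,0,0,2,0,1.8,0,0,0,2]'
python3 - <<'E'
from h import *
done([0,1.8,0,0,0,2]); chk();print(nowbin())
s=manip.camera("side"); zoom(s,"pics/c4.png",(255,160),80,60,10)
E
```

```text
clock: 19.05
eef_pos: [597.6, -288.7, 149.0]
eef_rot: [-1.57, 0.471, 2.876]
wrist_force: [-7.0, 2.4, 6.4]
finger_gap: 52.0
t 19.05 pos err [ 0.09  0.65 -0.01] rot err deg [ 0.01  0.01 -0.02] F [-7.   2.4  6.4] M [0.29 0.51 0.03] gap 52.0 q [-0.55  0.42  1.62  0.21  0.66  1.15]
[-4.9080e+01 -2.0000e-02  1.3832e+02 -2.0000e+00 -2.0000e-02]
clock: 19.47
eef_pos: [598.2, -288.8, 147.3]
eef_rot: [-1.571, 0.505, 2.876]
wrist_force: [-10.7, 3.3, 8.1]
finger_gap: 51.9
t 19.47 pos err [-0.11  0.74 -0.04] rot err deg [ 0.01  0.01 -0.05] F [-10.7   3.3   8.1] M [0.47 0.85 0.11] gap 51.9 q [-0.56  0.41  1.65  0.24  0.61  1.11]
[-4.7890e+01 -2.0000e-02  1.3678e+02 -4.0000e+00 -2.0000e-02]
pics/c4.png origin 215 130 f 10
```

View pics/c4.png

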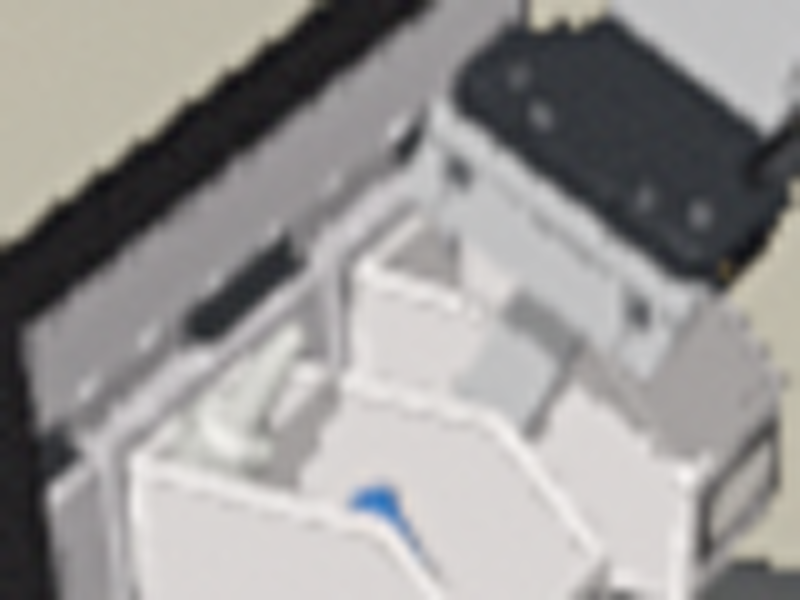

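```bash
python3 -m jog '[0,0.5,0,0,0,0.5,0,0.9,0,0,0,1,0,1.3,0,0,0,1.5,0,1.7,0,0,0,2,0,1.7,0,0,0,2]' 30 60
python3 - <<'E'
from h import *
done([0,1.7,0,0,0,2]); chk();print(nowbin())
E
python3 -m jog '[0,0.4,0,0,0,0.5,0,0.8,0,0,0,1,0,0.8,0,0,0,1,0,0.8,0,0,0,1]'
python3 - <<'E'
from h import *
done([0,.8,0,0,0,1]); chk();print(nowbin())
s=manip.camera("side"); zoom(s,"pics/c5.png",(255,160),80,60,10)
E
```

```text
clock: 19.93
eef_pos: [598.8, -289.0, 145.8]
eef_rot: [-1.571, 0.54, 2.876]
wrist_force: [-14.7, 5.5, 9.6]
finger_gap: 51.7
t 19.93 pos err [-0.32  0.78 -0.13] rot err deg [ 0.    0.01 -0.07] F [-14.7   5.5   9.6] M [0.5  1.15 0.06] gap 51.7 q [-0.56  0.4   1.67  0.28  0.56  1.07]
[-4.6690e+01 -2.0000e-02  1.3537e+02 -6.0000e+00 -2.0000e-02]
clock: 20.27
eef_pos: [599.1, -289.0, 145.0]
eef_rot: [-1.571, 0.556, 2.876]
wrist_force: [-15.4, 5.0, 10.7]
finger_gap: 51.6
t 20.27 pos err [-0.4   0.82 -0.2 ] rot err deg [-0.    0.01 -0.12] F [-15.4   5.   10.7] M [0.5  1.32 0.02] gap 51.6 q [-0.56  0.4   1.68  0.3   0.54  1.05]
[-4.6100e+01 -2.0000e-02  1.3472e+02 -7.0000e+00 -2.0000e-02]
pics/c5.png origin 215 130 f 10
```

View pics/c5.png

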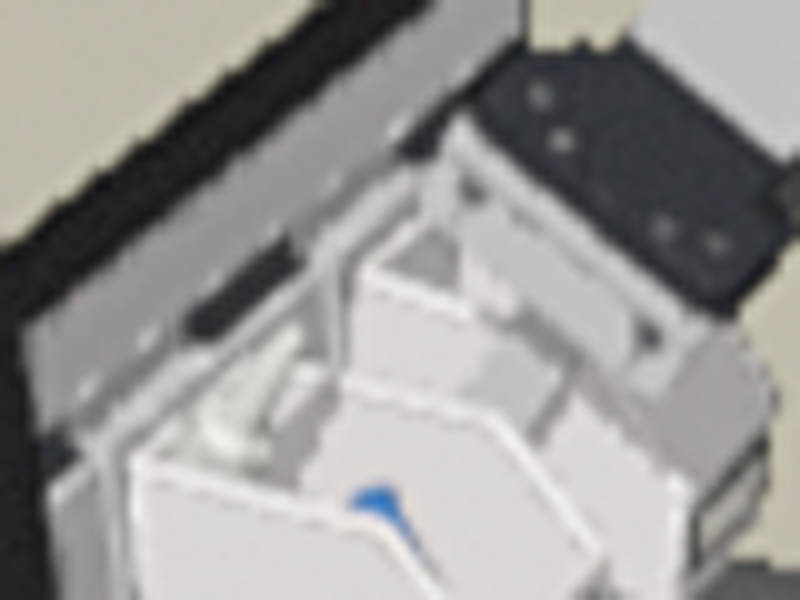

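Run:
```python
from h import *
for a in((-50.2,140.3,0),(-51.8,142.2,2),(-52.6,144,4)):print(rel(*binpose(*a)))
```

```text
[-0.7  -6.41 -0.01 -0.02 -0.01 -7.  ]
[-0.69 -8.71 -0.01 -0.02 -0.01 -9.  ]
[-1.300e+00 -1.048e+01 -1.000e-02 -2.000e-02 -1.000e-02 -1.100e+01]
```

```bash
python3 -m jog '[-0.1,-1.8,0,0,0,-2,-0.4,-3.7,0,0,0,-4,-0.6,-5.5,0,0,0,-6,-0.7,-6.4,0,0,0,-7,-0.7,-6.4,0,0,0,-7,-0.7,-6.4,0,0,0,-7]'
python3 - <<'E'
from h import *
done([-.7,-6.4,0,0,0,-7]); chk();print(nowbin())
s=manip.camera("side"); zoom(s,"pics/c6.png",(255,160),80,60,10)
E
python3 -m jog '[0,-0.6,0,0,0,-0.5,0,-1.1,0,0,0,-1,0,-1.7,0,0,0,-1.5,0,-2.3,0,0,0,-2,0,-2.3,0,0,0,-2]'
python3 - <<'E'
from h import *
done([0,-2.3,0,0,0,-2]); chk();print(nowbin())
E
```

```text
clock: 20.82
eef_pos: [597.2, -288.5, 150.7]
eef_rot: [-1.57, 0.436, 2.876]
wrist_force: [-3.2, -0.3, 2.3]
finger_gap: 51.7
t 20.82 pos err [ 0.41  0.59 -0.3 ] rot err deg [0.01 0.   0.  ] F [-3.2 -0.3  2.3] M [ 0.05  0.17 -0.05] gap 51.7 q [-0.55  0.42  1.6   0.18  0.71  1.17]
[-5.0190e+01 -2.0000e-02  1.4029e+02  0.0000e+00 -2.0000e-02]
pics/c6.png origin 215 130 f 10
clock: 21.28
eef_pos: [596.4, -288.2, 153.0]
eef_rot: [-1.57, 0.4, 2.876]
wrist_force: [2.3, -0.2, -2.4]
finger_gap: 51.9
t 21.28 pos err [ 0.59  0.65 -0.13] rot err deg [ 0.01 -0.01 -0.08] F [ 2.3 -0.2 -2.4] M [ 0.04 -0.07 -0.05] gap 51.9 q [-0.55  0.43  1.57  0.16  0.76  1.2 ]
[-5.1540e+01 -1.0000e-02  1.4234e+02  2.0000e+00 -2.0000e-02]
```

View pics/c6.png

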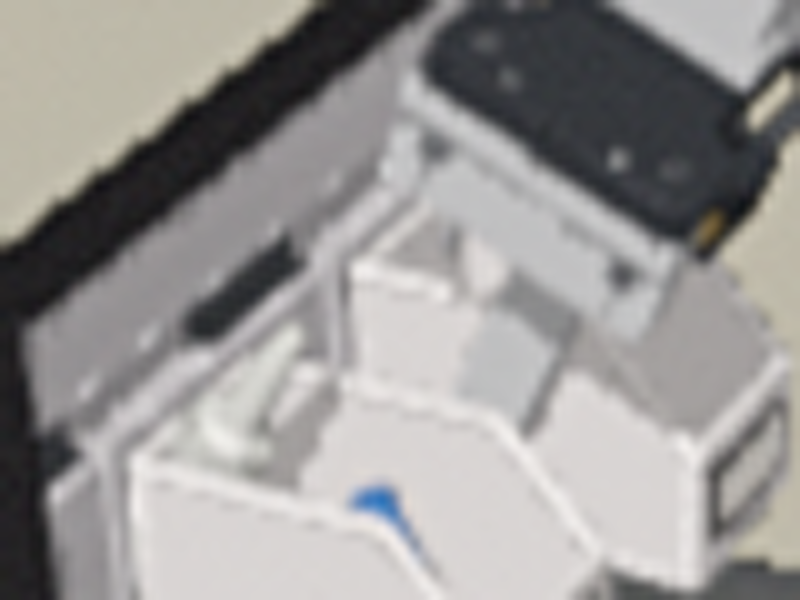

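```bash
python3 -m jog '[-0.1,-0.9,0,0,0,-1,-0.2,-1.8,0,0,0,-2,-0.2,-1.8,0,0,0,-2,-0.2,-1.8,0,0,0,-2]'
python3 - <<'E'
from h import *
done([-.2,-1.8,0,0,0,-2]); chk();print(nowbin())
E
```

```text
clock: 21.62
eef_pos: [596.2, -288.2, 155.1]
eef_rot: [-1.57, 0.366, 2.876]
wrist_force: [4.6, -0.8, 0.0]
finger_gap: 51.5
t 21.62 pos err [0.87 0.53 0.24] rot err deg [ 0.02 -0.01 -0.04] F [ 4.6 -0.8  0. ] M [-0.16 -0.67  0.02] gap 51.5 q [-0.54  0.44  1.55  0.13  0.81  1.22]
[-5.2440e+01 -1.0000e-02  1.4405e+02  4.0000e+00 -2.0000e-02]
```

```bash
python3 -m jog '[0.1,1,0,0,0,1,0.2,2,0,0,0,2,0.2,3.5,0,0,0,3.5,0.2,3.5,0,0,0,3.5,0.2,3.5,0,0,0,3.5]'
python3 -m jog '[0,0,0,0,0,0,0,0,0,0,0,0,0,0,0,0,0,0,0,0,0,0,0,0]' 66
python3 - <<'E'
from h import *
done([.2,3.5,0,0,0,3.5]); chk();print(nowbin())
s=manip.camera("side"); zoom(s,"pics/c7.png",(255,160),80,60,10)
# retreat along tool -y
E
```

```text
clock: 22.03
eef_pos: [596.4, -288.2, 151.3]
eef_rot: [-1.571, 0.426, 2.876]
wrist_force: [-0.5, -0.3, -0.7]
finger_gap: 51.9
clock: 22.37
eef_pos: [596.8, -288.4, 151.4]
eef_rot: [-1.57, 0.427, 2.876]
wrist_force: [-0.2, -0.9, -0.3]
finger_gap: 66.0
t 22.37 pos err [ 0.44  0.63 -0.09] rot err deg [ 0.01 -0.   -0.06] F [-0.2 -0.9 -0.3] M [0.05 0.17 0.02] gap 66.0 q [-0.55  0.42  1.59  0.18  0.72  1.18]
[-5.0710e+01 -1.0000e-02  1.4076e+02  5.0000e-01 -2.0000e-02]
pics/c7.png origin 215 130 f 10
```

View pics/c7.png

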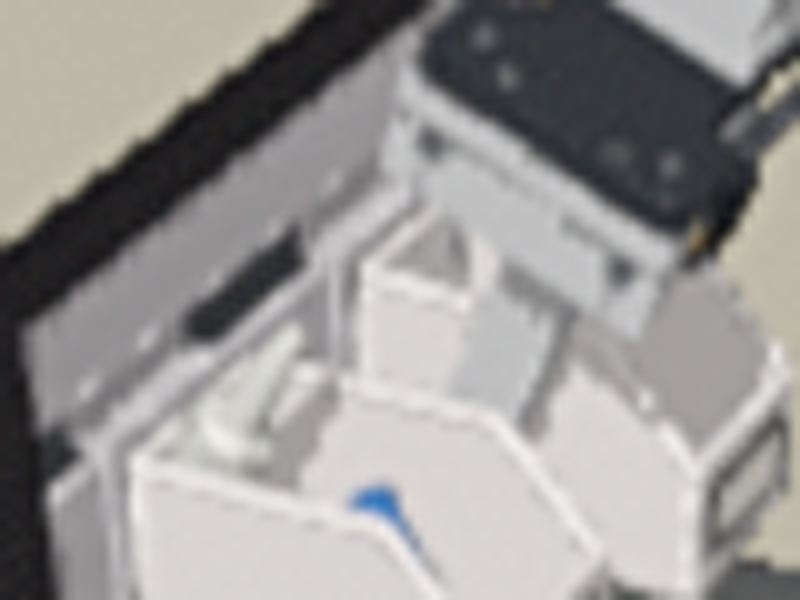

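```bash
python3 -m jog '[0,-6,0,0,0,0,0,-14,0,0,0,0,0,-24,0,0,0,0,0,-40,0,0,0,0,0,-60,0,0,0,0,0,-85,0,0,0,0,0,-110,0,0,0,0,0,-130,0,0,0,0,0,-130,0,0,0,0]'
python3 - <<'E'
from h import *
done([0,-130,0,0,0,0]); chk()
s=manip.camera("side");t=manip.camera("top"); zoom(s,"pics/d1.png",(255,160),100,75,8); zoom(t,"pics/d2.png",(325,175),130,97,6)
E
```

```text
clock: 23.17
eef_pos: [544.6, -274.4, 275.4]
eef_rot: [-1.568, 0.434, 2.877]
wrist_force: [-0.5, 0.2, 0.3]
finger_gap: 66.1
t 23.17 pos err [0.25 0.37 5.57] rot err deg [ 0.13 -0.03  0.35] F [-0.5  0.2  0.3] M [0.13 0.18 0.04] gap 66.1 q [-0.58  0.19  1.6   0.16  0.94  1.19]
pics/d1.png origin 205 122 f 8
pics/d2.png origin 260 126 f 6
```

View pics/d1.png

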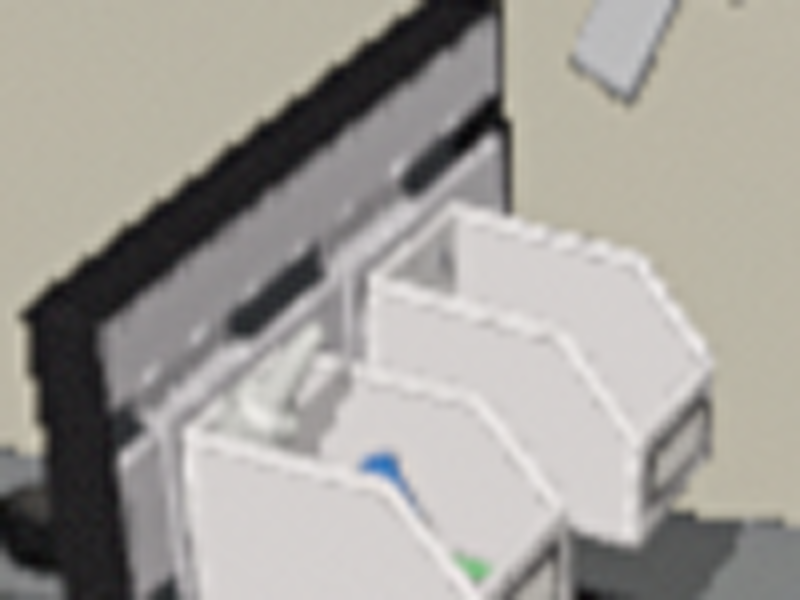

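View pics/d2.png

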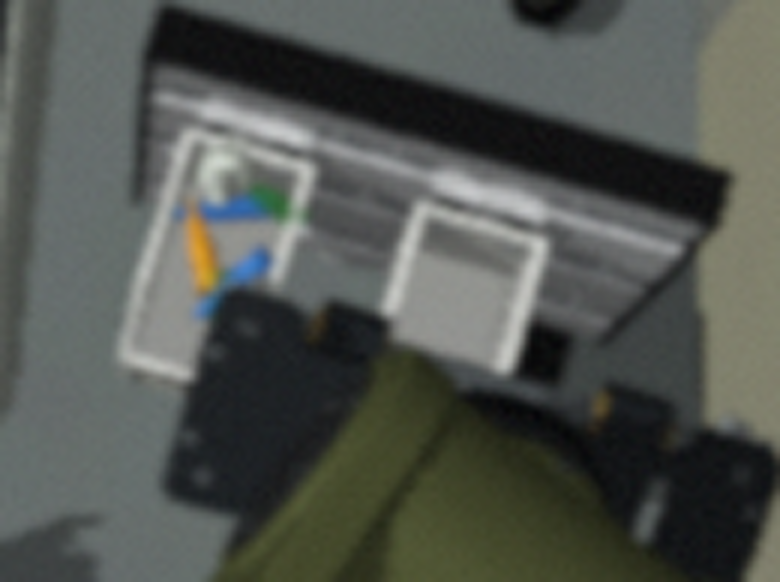

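Run:
```python
from h import *
np.set_printoptions(precision=2,suppress=True)
s=manip.camera("side")
zoom(s,"pics/d3.png",(255,165),90,75,8)
def f2(o,fa,B):
    def f(q):
        M=rot([0,0,q[3]])@rot([0,q[4],0]); return np.ravel([proj(s,M@np.array(C[k])+q[:3])-((np.array(uv)+.5)/fa-.5+np.array(o)) for k,uv in B.items()])
    r=least_squares(f,[600,-260,140,-.27,0],loss='soft_l1'); q=r.x; d=q[:3]-(FB+50*NP); return [d@NP,d@YP,q[2],np.degrees(q[3]),np.degrees(q[4]),abs(f(q)).max()]
print(np.round(f2((205,122),8,dict(bl=(372,282),br=(455,205),sl=(555,330),sr=(640,255),fl=(640,440),fr=(712,365),flb=(635,540))),2))
print(np.round(f2((190,125),6,dict(bl=(233,308),sl=(380,345),sr=(450,275),fl=(447,435),fr=(513,360),flb=(447,512),blb=(243,452))),2))
```

```text
pics/d3.png origin 210 127 f 8
[ -43.39 -108.41  131.19  -16.08   -1.93    0.69]
[-45.51  -5.01 136.99 -15.41  -0.3    0.84]
```

View pics/d3.png

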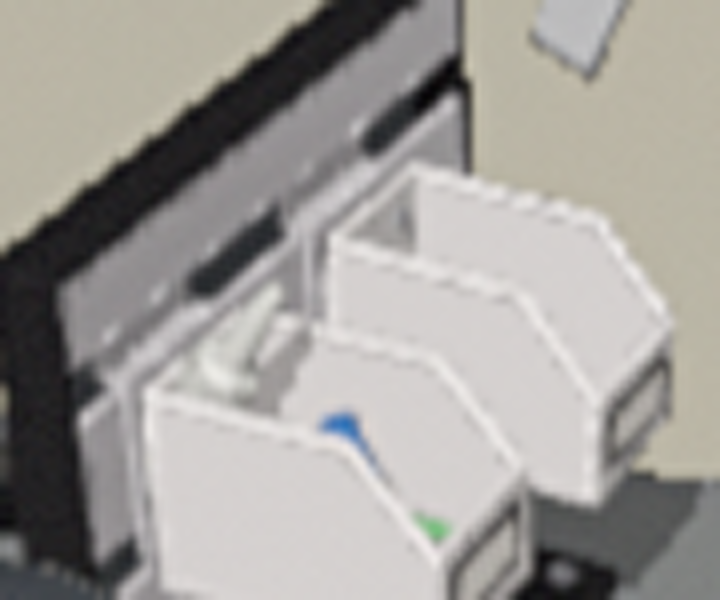

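Run:
```python
from h import *
s=manip.camera("side")
def f2(o,fa,B,dy):
    def f(q,):
        P=FB+50*NP+q[0]*NP+dy*YP; P[2]=q[1]
        M=rot([0,0,WP])@rot([0,q[2],0]); return np.ravel([proj(s,M@np.array(C[k])+P)-((np.array(uv)+.5)/fa-.5+np.array(o)) for k,uv in B.items()])
    r=least_squares(f,[-50,140,0],loss='soft_l1'); q=r.x; return np.round([q[0],q[1],np.degrees(q[2]),abs(f(q)).max()],2)
for dy in (-92,-95,-98): print(f2((205,122),8,dict(bl=(372,282),br=(455,205),sl=(555,330),sr=(640,255),fl=(640,440),fr=(712,365),flb=(635,540)),dy), f2((210,127),8,dict(bl=(333,237),br=(413,165),sl=(515,288),sr=(600,213),fl=(598,402),fr=(672,322),flb=(596,502)),dy))
for dy in (-1,1):print(f2((190,125),6,dict(bl=(233,308),sl=(380,345),sr=(450,275),fl=(447,435),fr=(513,360),flb=(447,512),blb=(243,452)),dy))
```

```text
[-51.8  141.78  -2.23   0.96] [-51.63 142.22  -2.55   1.09]
[-50.22 139.86  -2.29   0.83] [-50.05 140.29  -2.62   0.96]
[-48.64 137.93  -2.35   0.71] [-48.47 138.35  -2.68   0.83]
[-47.91 140.05  -0.33   1.05]
[-49.14 141.58  -0.29   1.15]
```

```bash
python3 -m jog '[0,-20,0,0,0,0,0,-40,0,0,0,0,0,-40,0,0,0,0,0,-40,0,0,0,0]'
python3 - <<'E'
from h import *
s=manip.camera("side"); cv2.imwrite("pics/e1.png",s["img"][:,:,::-1])
E
```

```text
clock: 23.7
eef_pos: [529.0, -269.9, 305.7]
eef_rot: [-1.57, 0.427, 2.876]
wrist_force: [-0.6, -0.1, 0.4]
finger_gap: 66.1
```

View pics/e1.png

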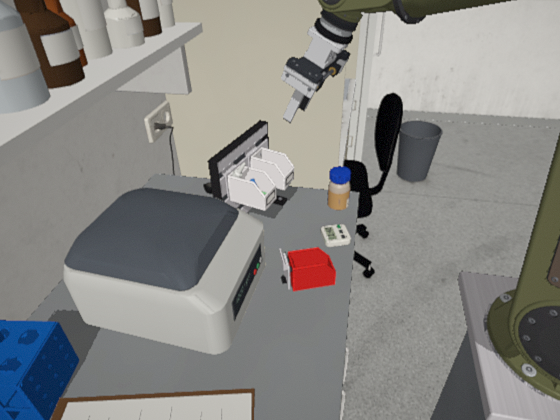

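The picture shows the white bin hanging right of the full bin at (272,165). The bottle (340,188), the timer (335,235) and the red bin are where they started, and the arm is clear.

```bash
python3 -c "
from cell import manip
print(manip.sign_off())"
```

```text
the job is handed in; nothing more can be done
None
```

The empty white bin is hanging on the upper groove, to the right of the full bin and level with it. I handed the job in at about 24 s.

- **How it went:** I gripped the bin by its side walls and tipped its front up 40°. I found the top slat by light touch on its face and lower edge, worked the lip in, and seated the tongue on the lower edge. Then I swung the bin down and pressed it to about 7° past level. The highest force during the press was about 19 N.
- **Catch:** The force and moment dropped between level and 2° past level, which fits the catch snapping in. To test it, I eased the bin back up to 4° nose-up. It pulled back with about 4.6 N and −0.67 N m, where on the way in it had pushed outward at the same angle. I then let go with almost no load on the wrist.
- **Position:** The last side picture, taking the bin's sideways place as planned (95 mm right of the full bin), puts its middle about 50 mm in front of the slats and 140 mm up. The home position is 50 and 140.5 mm.
- **Bottle and timer:** They look unmoved in that picture, and the arm is clear of everything.
- **Disagreements:** The side view fits the bin about 2° nose-down, against about 0.3° for the full bin. I put this down to sag in the rubber bushes and picking error. A fit with the sideways position left free came out 6–9 mm off, but one view fixes that poorly. I could not see the tooth itself behind the slat.

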